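# Reset, set and pack the returned heater thermostats

### The arm

A 7-joint arm with a two-finger parallel gripper is mounted at the origin on the work surface. World frame = base frame: x ahead of the robot, y to its left, z up, the work surface at z = 0. Lengths are in m, angles in rad, forces in N, time in s.
With the tool pointing down it reaches from about 0.4 to 0.85 m from the base axis. Payload 10.4 kg.
Tool frame: the origin (TCP) lies on the front face of the gripper's body, between the roots of the fingers; the fingertips stand 73 mm ahead of it and the grasp point (between the pads) lies 54 mm ahead of it; z points along the fingers, y is the line along which they close (so a half turn about z gives the same grasp; the last joint's range is limited). The gripper opens to 85 mm and grips with 20 to 120 N. Pads are 22 mm wide; open, the fingers measure 114 mm over their backs; the gripper's body (76 mm by 85 mm) begins 54 mm behind the grasp point. The pads swing forward as they close: fully open they stand 13 mm farther back than shut.
Start: joints at [1.214, 0.332, -0.065, 1.46, 0.022, 1.35, -0.088], TCP at [0.205, -0.591, 0.304] pointing down, gripper open.
Joint ranges: [-2.6, 2.6], [-0.5, 2.12], [-1.47, 1.34], [0.16, 2.42], [-1.27, 4.41], [0.06, 2.06], [-2.6, 2.6]. Speed limits (rad/s): [2.22, 2.22, 2.79, 2.79, 3.14, 3.14, 3.14].

### API

Orientations are given as a unit quaternion [x, y, z, w].
In Python, from workcell import manip gives the robot as it stands.
- The arm moves only by the shell command python3 -m jog 'ROWS' [FORCE]. ROWS is JSON, a list of rows, each an object with "grip": the gripper command: -1 is fully open, 1 is shut, values between are in proportion; "slide": the shift along the tool's x, y, z in cm, a list of three; "yaw": the turn about the tool's z in rad. A call has 1 to 8 rows; each row shifts and turns the commanded pose from where the row before left it, along the tool's axes as they then stand; what a row does not reach is not made up. A row lasts 1/10 s, in which the tool goes at most 50 mm and 8.59 degrees, less where a joint would pass 70% of its speed; a pose out of reach is approached as far as the arm can. A call with a gripper value outside its range is refused whole. The fingers move at their own pace and stop on an object; FORCE is the grip in N (left out, the last holds). Time passes only in rows, so rows that do not move let the fingers close. It gives the time, the measured TCP pose, the force, the opening and the grip force at its end, in the units of the state.
- manip.get_obs(): the state, without advancing time (a new reading comes with each control period).
- manip.camera(name): name is "scene" or "side" or "wrist"; returns the picture (384x512x3 uint8, blue, green, red); there is no depth.
- manip.calibration(name): a dict with "vfov" (degrees; the focal length in pixels is half the picture's height over the tangent of half this angle, whatever the lens; pixels are square), "cx", "cy" (the principal point, pixels), "camera_from_world" (4x4, takes a point from world to camera coordinates). Camera axes: x right, y down, z forward; pixel columns grow to the right and rows downward; lengths in m; the calibration is good to about 2 mm. A picture is of the moment at which its call begins: read the wrist's pose just before it. calibration takes no time and is no camera call; for the wrist camera it gives the pose at the moment of the call.
- manip.hand_in(): hands the job in; it is judged then, once.
Trained networks look in the newest picture that a camera, given by its name, has taken for a name from the list of things; names that differ only in an ending like _2 or _b are one class to them, and where a whole thing is asked for, a point or a joint stands for the part that bears it (a point fixed in the world has none). Each returns a list of dicts, best first, with "conf" (0 to 1); they miss things now and then, are a little off and sometimes report something else, mostly with a low value. They report only what shows in the picture. A call takes as long as a camera call. They do not tell look-alikes from the thing itself.
- manip.masks_of(thing, camera): "region" (384x512 bool, what is visible of it) and "centre" ([column, row] in pixels, amid what is visible of it).
The state is a dict: "clock": time; "joint_pos": joint angles; "joint_velocities": joint speeds; "tau": joint torques, N m; "position": TCP position; "ee_rot": TCP orientation; "ft_force": force on the tool from outside, world axes, zero at the start; "torque": the same for the moment, N m; "grip_width": opening from 0.0 (shut) to 1.0 (fully open); "grasp_force": force on a finger pad.
Only numpy, scipy, OpenCV 4.12 (cv2) and the standard library are available. Lean on these libraries where they do the work, as an engineer would, in place of code of your own. Each camera call takes 0.05 s, during which the arm holds its last target. There are 200 camera calls.

### The job

Get the returned heater thermostats on the desk (two or three of them) ready for resale: with the stylus push the recessed red reset button of each one until it clicks in and stays, turn each dial so that its white pointer stands at the green mark, and lay each thermostat flat, face up, in a cell of its own in the cardboard pack. Leave the stylus standing in its stand again, fully home, and do not shift the kettle, the power strip or the tape.

Things in the scene. Friction and masses are not known exactly. Their poses are not given: they have to be found in the camera images.
- therm1: heater thermostat lying loose on the desk, face up (one of three alike, may be absent): cream plastic case 104 (x) x 52 (y) x 40 (z) mm, 0.25 to 0.45 kg, origin at the centre of its underside; black dial on the +x half of the face, recessed red reset button on the -x half, a scale of black ticks round the dial. The bare middle of its two long sides, around x = -5 mm, is free for a grip 52 mm wide
- therm1_dial (a joint): dial angle, rad: 0 at the low stop, 4.712 at the high stop, grows clockwise seen from above; stays where it is left (drag about 0.025 N m). At value q the pointer (white line from the axis to one end of the bar) points 2.356 - q rad counter-clockwise from the case's +x axis. The green mark, the one fat tick of the scale, lies at 1.833; the black ticks are 0.262 apart
- therm1_grip (a point): point on the dial's vertical axis, 20 mm from the case's centre towards +x and 53 mm above its underside, in mid height of the dial's grip bar; its x axis is the pointer direction. The bar is 34 mm long (along the pointer, centred on the axis), 11 mm wide, and runs from 45 to 60 mm above the underside; under it a round skirt of 38 mm diameter, 40 to 45 mm up
- therm1_reset (a joint): travel of the reset button, m: about 0 tripped (its face 4 mm below the case's face), about 0.004 reset (8 mm below). Over-centre spring: needs about 3.3 N at first and less further on, clicks in past half way and then stays in
- therm1_recess (a point): centre of the mouth of the reset button's recess, level with the case's face (40 mm up), 34 mm from the case's centre towards -x; round hole 11.5 mm wide, the red button in it 9.6 mm wide, too deep and narrow for a finger
- therm2: thermostat, as therm1 (may be absent)
- therm2_dial (a joint): dial angle, as therm1_dial
- therm2_grip (a point): dial grip point, as therm1_grip
- therm2_reset (a joint): reset button travel, as therm1_reset
- therm2_recess (a point): mouth of the reset recess, as therm1_recess
- therm3: thermostat, as therm1 (may be absent)
- therm3_dial (a joint): dial angle, as therm1_dial
- therm3_grip (a point): dial grip point, as therm1_grip
- therm3_reset (a joint): reset button travel, as therm1_reset
- therm3_recess (a point): mouth of the reset recess, as therm1_recess
- stylus: blue-handled steel stylus, 121 mm long, 40 g, standing tip down in its stand; origin at the tip, z up the handle. Shaft 6 mm thick tapering to 3.6 mm over the last 9 mm, 55 mm long up to a collar (22 mm wide, 55 to 59 mm from the tip) that rests on the stand's top; round handle 13 mm thick from 59 to 121 mm, to be gripped from above
- stand_hole (a point): centre of the mouth of the upright hole in the top of the stylus stand, a fixed wooden block 60 x 60 mm and 62 mm tall; hole 12 mm wide, 58 mm deep, with a 2.5 mm chamfer
- tray: shallow open cardboard pack, fixed to the desk, 136 (x) x 274 (y) mm, walls 4 mm thick and 18 mm high, floor 4 mm thick; two dividers as high as the walls part it into three cells in a row along y, each 128 (x) x 86 (y) mm inside; origin at the centre of its underside
- tray_cell0 (a point): centre of the floor of cell 0 of the pack, 4 mm up (-y end); a thermostat fits with its long side along the tray's x, either way round
- tray_cell1 (a point): centre of the floor of cell 1 of the pack, 4 mm up (middle); a thermostat fits with its long side along the tray's x, either way round
- tray_cell2 (a point): centre of the floor of cell 2 of the pack, 4 mm up (+y end); a thermostat fits with its long side along the tray's x, either way round
- kettle: bystander: glass kettle with white base and lid, 160 mm wide, 221 mm tall, loose; origin under its centre
- strip: bystander: black power strip with red switch, 58 x 340 x 40 mm, loose; origin under its centre
- tape: bystander: roll of brown packing tape, 90 mm wide, 48 mm tall, loose; origin under its centre
Mind the look-alikes: they are no part of the job. What is shaped like the therm1 but turquoise is not meant. Leave any blue look-alike of the therm2 alone.

How it is judged:
At the end, for the whole second after the job is handed in: Every thermostat present: reset button in (over 3 mm of its 4 mm), pointer within 0.12 rad (7 degrees) of the green mark, lying flat and face up on the floor of the pack, each in a cell of its own, at rest; the stylus upright in the stand's hole, its collar within 5 mm of the stand's top (value of joint each of therm1_reset, therm2_reset, therm3_reset above 0.003 m and value of joint therm1_dial between 1.713 and 1.953 rad and x of therm1 in the frame of tray between -0.03 and 0.03 m and y of therm1 in the frame of tray between -0.115 and 0.115 m and z of therm1 in the frame of tray between 0 and 0.0075 m and angle between each of therm1, therm2, therm3's own z axis and vertical below 0.08 rad and linear speed of each of therm1, therm2, therm3, stylus below 0.02 m/s and value of joint therm2_dial between 1.713 and 1.953 rad and x of therm2 in the frame of tray between -0.03 and 0.03 m and y of therm2 in the frame of tray between -0.115 and 0.115 m and z of therm2 in the frame of tray between 0 and 0.0075 m and value of joint therm3_dial between 1.713 and 1.953 rad and x of therm3 in the frame of tray between -0.03 and 0.03 m and y of therm3 in the frame of tray between -0.115 and 0.115 m and z of therm3 in the frame of tray between 0 and 0.0075 m and horizontal distance between stylus and stand_hole below 0.007 m and z of stylus in the frame of stand_hole below -0.05 m and angle between stylus's own z axis and vertical below 0.15 rad); the robot touches nothing.
It fails at once if the kettle is shifted by more than 2 cm (distance of kettle from where it was at the start of the episode above 0.02 m).
It fails at once if the strip is shifted by more than 2 cm (distance of strip from where it was at the start of the episode above 0.02 m).
It fails at once if the tape is shifted by more than 2 cm (distance of tape from where it was at the start of the episode above 0.02 m).
It fails at once if a reset button is pushed with something other than the stylus (contact force between the fingers and therm1_reset_c0 above 0.5 N or contact force between the fingers and therm2_reset_c0 above 0.5 N or contact force between the fingers and therm3_reset_c0 above 0.5 N).
Of therm1, therm2, therm3 only 2 to 3 are there at a start; the rules pass over those that are not, and their reading is None.
At some moment in a run one of therm1, therm2, therm3 may be knocked a few centimetres aside while the robot is not near it.
It also fails if it takes over 210 s, if anything falls off the work surface, if the arm or the gripper's body presses on something with over 40 N, if the wrist force passes 120 N, or if a joint passes its speed limit or range.

## Working session

There is one attempt and no reset: what is moved stays moved. The work goes in short steps, Python scripts to look and compute and a shell command to move; the robot and the scene stay as the last step left them, time stands still between calls to the robot, and variables do not carry over. Pictures are saved under pics/ and viewed, at most 14 in all, crops included, and the job is handed in when it is done.

```bash
mkdir -p pics; ls
cat > h.py <<'E'
import numpy as np, cv2
from workcell import manip
from scipy.spatial.transform import Rotation as R
def cal(n):
    c=manip.calibration(n); f=192/np.tan(np.radians(c['vfov'])/2); return c,f,np.array(c['camera_from_world'])
def w2p(n,P):
    c,f,T=cal(n); p=T[:3,:3]@np.asarray(P,float)+T[:3,3]; return np.array([c['cx']+f*p[0]/p[2],c['cy']+f*p[1]/p[2]])
def p2w(n,uv,z,C=None):
    c,f,T=C or cal(n); d=T[:3,:3].T@np.array([(uv[0]-c['cx'])/f,(uv[1]-c['cy'])/f,1]); o=-T[:3,:3].T@T[:3,3]
    return o+d*(z-o[2])/d[2]
E
python3 - <<'E'
from h import *
o=manip.get_obs(); print({k:np.round(v,3) for k,v in o.items()}, R.from_quat(o['ee_rot']).as_matrix().round(3))
a=[manip.camera(n) for n in('scene','side','wrist')]
for n,i in zip(('scene','side','wrist'),a): cv2.imwrite(f'pics/{n}0.png',i); c=manip.calibration(n); print(n,c['vfov'],c['cx'],c['cy'],np.round(c['camera_from_world'],3).tolist(), c.keys())
for n in('scene','side'):
  for t in('therm1','stylus','tray','therm1_dial','therm1_grip','therm1_recess','stand_hole'):
    try: print(n,t,[(round(d['conf'],2),np.round(d['centre'],1).tolist(),int(d['region'].sum())) for d in manip.masks_of(t,n)])
    except Exception as e: print(n,t,repr(e)[:150])
cv2.imwrite('pics/both0.png',cv2.resize(a[0],(800,600),interpolation=cv2.INTER_CUBIC))
cv2.imwrite('pics/side0b.png',cv2.resize(a[1],(800,600),interpolation=cv2.INTER_CUBIC))
E
```

```text
pics
{'clock': np.float64(0.0), 'joint_pos': array([ 1.214,  0.333, -0.065,  1.461,  0.022,  1.35 , -0.089]), 'joint_velocities': array([-0.001,  0.001,  0.002, -0.001,  0.   ,  0.   ,  0.001]), 'tau': array([ 1.0000e-03, -6.2545e+01,  5.0000e-02, -3.9160e+01,  1.6000e-02,
        1.0000e-02, -0.0000e+00]), 'position': array([ 0.205, -0.59 ,  0.303]), 'ee_rot': array([ 0.986,  0.166, -0.   , -0.001]), 'ft_force': array([-0.124,  1.063,  0.04 ]), 'torque': array([0.05 , 0.009, 0.03 ]), 'grasp_force': np.float64(0.0), 'grip_width': np.float64(0.998)} [[ 0.945  0.328 -0.001]
 [ 0.328 -0.945  0.001]
 [-0.    -0.001 -1.   ]]
scene 45.9069461822977 262.2619676285951 192.9643825195795 [[-0.774, 0.632, 0.012, 0.397], [0.461, 0.577, -0.674, -0.259], [-0.433, -0.516, -0.739, 1.847], [0.0, 0.0, 0.0, 1.0]] dict_keys(['vfov', 'cx', 'cy', 'camera_from_world'])
side 50.7859987380567 253.17637875221385 192.27451820509833 [[-0.683, -0.731, 0.005, 0.438], [-0.429, 0.394, -0.813, 0.278], [0.592, -0.557, -0.582, 1.325], [0.0, 0.0, 0.0, 1.0]] dict_keys(['vfov', 'cx', 'cy', 'camera_from_world'])
wrist 69.
[... 640 characters left out ...]
201.3, 117.0], 327), (0.6, [238.3, 144.5], 450), (0.39, [222.0, 180.6], 548)]
side therm1 [(0.87, [281.6, 213.2], 412), (0.84, [321.0, 189.9], 369), (0.73, [244.2, 199.2], 343), (0.65, [354.6, 195.2], 414), (0.58, [276.1, 184.3], 281), (0.53, [271.4, 177.8], 45)]
side stylus [(0.41, [347.3, 149.5], 69)]
side tray [(0.59, [217.5, 239.9], 1981), (0.5, [274.3, 184.0], 310)]
side therm1_dial [(0.75, [347.2, 155.8], 8), (0.6, [247.1, 196.6], 63), (0.45, [269.3, 177.2], 40)]
side therm1_grip [(0.37, [271.2, 176.2], 51), (0.37, [244.2, 194.4], 69)]
side therm1_recess [(0.79, [272.8, 184.4], 297), (0.54, [244.9, 198.2], 360)]
side stand_hole [(0.56, [348.8, 166.2], 242), (0.31, [269.9, 187.0], 294)]
```

View pics/both0.png

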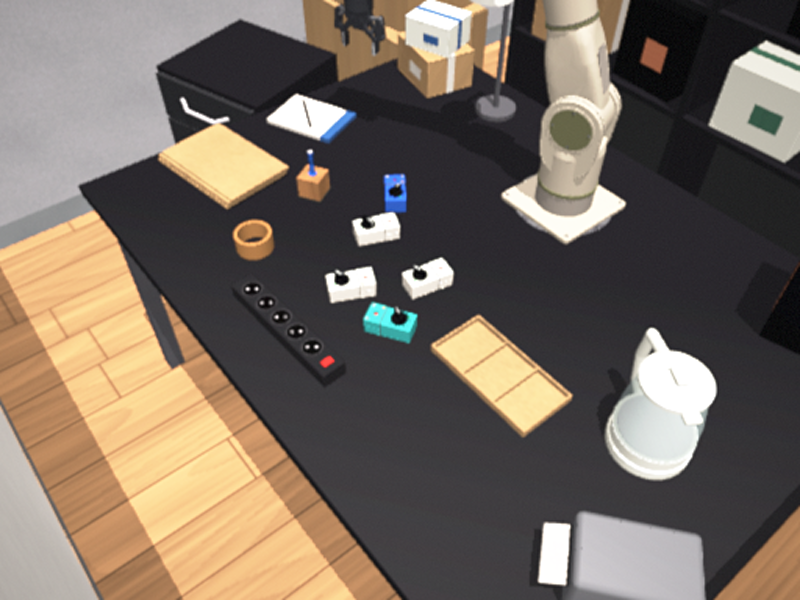

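View pics/side0b.png

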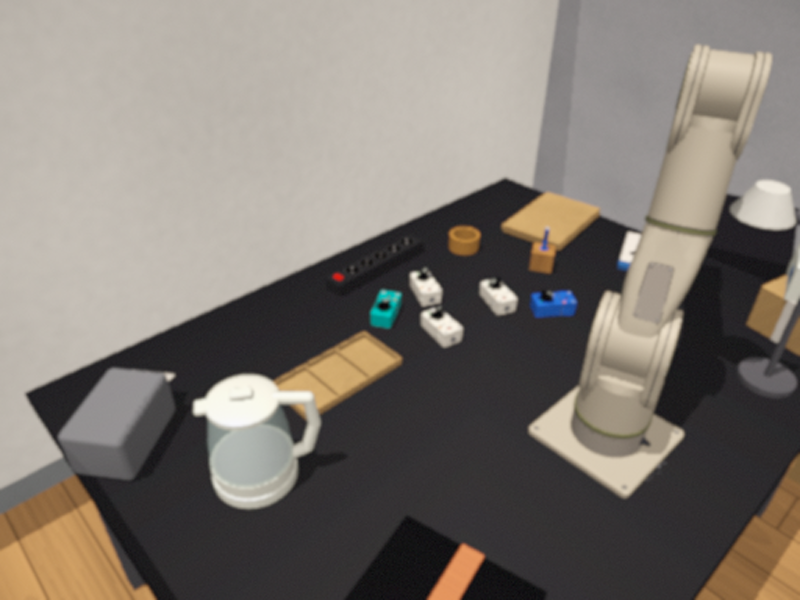

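The scene picture (in 800x600 pixels) shows three cream thermostats at about (376,229), (350,284) and (427,278). The turquoise (390,322) and blue (396,190) units are decoys. The stylus and stand are at (312,180), the tray at (500,375), the tape at (253,240) and the strip at (290,330).

Run:
```python
from h import *
for k,uv,z in [('A',(241.8,147.5),.03),('B',(223.4,182.5),.03),('C',(274.,177.6),.03),('turq',(248,206),.03),('blue',(252.8,124),.03),('stand',(200.8,117),.04),('styl top',(198.7,98),.125),('tray',(321.6,238.2),.01),('tape',(162,154),.02),('strip',(186,210),.03),('kettle',(417,290),.0),('t1',(304,203),.018),('t2',(365,252),.018),('t3',(335,276),.018),('t4',(276,224),.018)]:
    print(k,p2w('scene',uv,z).round(3), w2p('side',p2w('scene',uv,z)).round(0))
c,f,T=cal('wrist'); o=manip.get_obs(); Rt=R.from_quat(o['ee_rot']).as_matrix(); cam=-T[:3,:3].T@T[:3,3]
print('cam in tool',Rt.T@(cam-o['position']),'\n',(T[:3,:3]@Rt).round(3))
```

```text
A [ 0.462 -0.184  0.03 ] [315. 188.]
B [ 0.625 -0.079  0.03 ] [269. 182.]
C [0.47  0.014 0.03 ] [281. 207.]
turq [0.624 0.061 0.03 ] [245. 195.]
blue [ 0.343 -0.268  0.03 ] [351. 193.]
stand [ 0.487 -0.423  0.04 ] [345. 163.]
styl top [ 0.482 -0.432  0.125] [350. 147.]
tray [0.513 0.303 0.01 ] [216. 239.]
tape [ 0.713 -0.351  0.02 ] [297. 154.]
strip [ 0.796 -0.054  0.03 ] [238. 168.]
kettle [0.419 0.614 0.   ] [156. 304.]
t1 [0.46  0.162 0.018] [255. 227.]
t2 [0.449 0.43  0.018] [198. 265.]
t3 [0.585 0.433 0.018] [174. 245.]
t4 [0.594 0.172 0.018] [229. 212.]
cam in tool [ 0.07880919 -0.000116   -0.06962904] 
 [[-0.     1.    -0.   ]
 [-0.952 -0.    -0.305]
 [-0.305  0.     0.952]]
```

```bash
python3 -m jog '[{"grip":-1,"slide":[0,0,0],"yaw":0.14},{"grip":-1,"slide":[0,0,0],"yaw":0.14},{"grip":-1,"slide":[0,0,0],"yaw":0.054},{"grip":-1,"slide":[3,-3.6,0],"yaw":0},{"grip":-1,"slide":[3,-3.6,0],"yaw":0},{"grip":-1,"slide":[3,-3.6,0],"yaw":0},{"grip":-1,"slide":[3,-3.6,0],"yaw":0},{"grip":-1,"slide":[3,-3.6,0],"yaw":0}]' 40; python3 -m jog '[{"grip":-1,"slide":[3,-3.6,0],"yaw":0},{"grip":-1,"slide":[3,-3.6,0],"yaw":0},{"grip":-1,"slide":[3,-3.6,0],"yaw":0},{"grip":-1,"slide":[3,-3.6,0],"yaw":0},{"grip":-1,"slide":[3,-3.6,0],"yaw":0},{"grip":-1,"slide":[0,0,0],"yaw":0},{"grip":-1,"slide":[0,0,0],"yaw":0}]'
python3 - <<'E'
from h import *
i=manip.camera('wrist'); cv2.imwrite('pics/w1.png',i); cv2.imwrite('pics/w1b.png',cv2.resize(i,(800,600),interpolation=cv2.INTER_CUBIC))
c,f,T=cal('wrist'); np.save('w1.npy',T)
for t in('therm1','stylus','tray','therm1_dial','stand_hole'):
    print(t,[(round(d['conf'],2),np.round(d['centre'],1).tolist(),int(d['region'].sum()),p2w('wrist',d['centre'],.04)[:2].round(3).tolist()) for d in manip.masks_of(t,'wrist')])
E
```

```text
clock: 1.65
position: [0.3558, -0.4089, 0.3042]
ee_rot: [1.0, -0.0, 0.0, 0.0]
ft_force: [1.7, 0.1, -1.1]
grip_width: 1.001
grasp_force: 0.0
clock: 2.35
position: [0.5055, -0.2295, 0.3039]
ee_rot: [1.0, 0.001, -0.0, -0.0]
ft_force: [-0.3, -0.4, 0.5]
grip_width: 1.002
grasp_force: 0.0
therm1 [(0.96, [290.4, 277.8], 3024, [0.346, -0.281]), (0.74, [22.0, 63.8], 4232, [0.624, 0.027]), (0.64, [78.8, 192.8], 4435, [0.473, -0.007]), (0.55, [132.8, 70.0], 5701, [0.617, -0.095])]
stylus [(0.56, [442.2, 197.9], 805, [0.465, -0.472])]
tray []
therm1_dial [(0.85, [129.5, 50.1], 1148, [0.637, -0.094])]
stand_hole [(0.77, [412.2, 180.1], 3736, [0.489, -0.429]), (0.46, [235.8, 202.3], 3264, [0.46, -0.206]), (0.26, [129.6, 52.2], 1111, [0.635, -0.094])]
```

View pics/w1b.png

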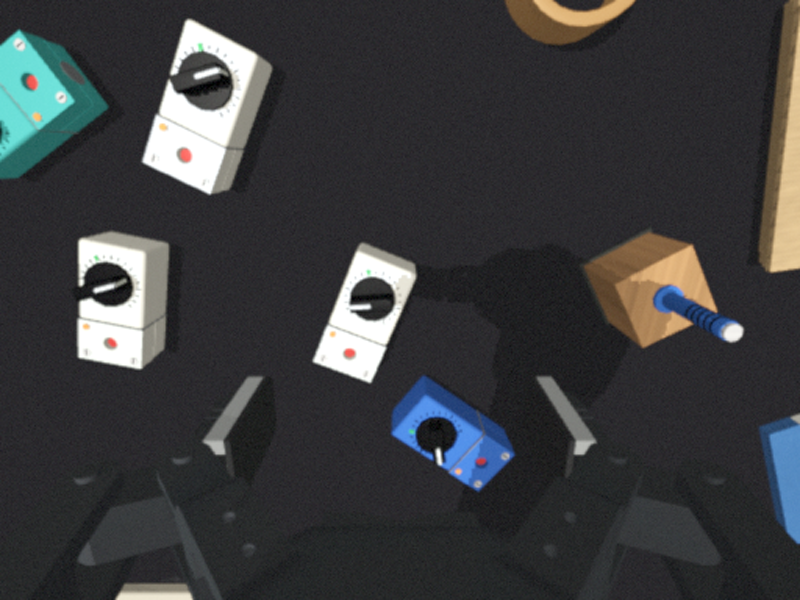

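The wrist picture (800x600) is clear: cream thermostats A at about (362,315), B at (205,110) and C at (115,300), with buttons at (349,353), (184,155) and (111,343). The stand top and stylus base are at (668,297), and the stylus top is at (733,332). The decoys are turquoise at the top left and blue at (450,435).

```bash
cat > m.py <<'E'
from h import *
from scipy.optimize import minimize
def ct(C):
    c,f,T=C
    def pr(P):
        p=np.asarray(P,float)@T[:3,:3].T+T[:3,3]; return np.c_[c['cx']+f*p[:,0]/p[:,2],c['cy']+f*p[:,1]/p[:,2]]
    return pr
def hullmask(P,S=4):
    m=np.zeros((384*S,512*S),np.uint8); cv2.fillConvexPoly(m,cv2.convexHull((P*S+S/2).astype(np.float32)).round().astype(np.int32),1); return m>0
def pts(p,base=0.):
    L=np.array([[x,y,z] for x in(-.052,.052) for y in(-.026,.026) for z in(0,.04)]); return xf(p,L,base)
def xf(p,L,base=0.):
    c,s=np.cos(p[2]),np.sin(p[2]); L=np.atleast_2d(L); return np.c_[p[0]+c*L[:,0]-s*L[:,1],p[1]+s*L[:,0]+c*L[:,1],L[:,2]+base]
def measure(img,C,base=0.,roi=None,guesses=None):
    pr=ct(C); hsv=cv2.cvtColor(img,cv2.COLOR_BGR2HSV)
    g=cv2.cvtColor(img,cv2.COLOR_BGR2GRAY).astype(np.float32); out=[]
    red=((hsv[...,0]<8)|(hsv[...,0]>172))&(hsv[...,1]>120)&(hsv[...,2]>90)
    br=((hsv[...,1]<70)&(hsv[...,2]>75)).astype(np.uint8)
    if guesses is None:
        guesses=[]
        n,lab,st,ce=cv2.connectedComponentsWithStats(cv2.morphologyEx(br,cv2.MORPH_CLOSE,np.ones((5,5))))
        for k in range(1,n):
            x,y,w,h,a=st[k]
            if a<600 or x<=0 or y<=0 or x+w>=512 or y+h>=384: continue
            m=lab==k; P=np.argwhere(m)[:,::-1].astype(np.float32)
            H=np.zeros_like(br); cv2.fillConvexPoly(H,cv2.convexHull(P).astype(np.int32),1)
            r=np.argwhere(red&(H>0))
            if len(r)<5 or len(r)>0.2*a: continue
            hm=cv2.resize(H,(2048,1536),interpolation=cv2.INTER_NEAREST)>0
            rb=p2w('',r.mean(0)[::-1],.035+base,C); cc=p2w('',P.mean(0),.03+base,C); d=cc-rb
            p0=np.array([cc[0],cc[1],np.arctan2(d[1],d[0])])
            def cost(p):
                q=hullmask(pr(pts(p,base))); return 1-(q&hm).sum()/(q|hm).sum()
            s=minimize(cost,p0,method='Nelder-Mead',options=dict(initial_simplex=p0+np.r_[np.zeros((1,3)),np.diag([.008,.008,.15])],xatol=2e-4,fatol=1e-4))
            p=s.x; rp=pr(xf(p,[-.034,0,.036],base))[0]
            guesses.append((p,1-s.fun,np.hypot(*(rp-r.mean(0)[::-1]))))
    for p,iou,re in guesses:
        if iou<.6: continue
        best=[]
        for a in np.arange(-2.4,2.4,.02):
            rr=np.arange(.004,.0155,.001); 
            def smp(off):
                L=np.c_[.02+rr*np.cos(a)-off*np.sin(a),rr*np.sin(a)+off*np.cos(a),np.full(len(rr),.06)]
                uv=pr(xf(p,L,base)).astype(np.float32); return cv2.remap(g,uv[:,0].reshape(1,-1),uv[:,1].reshape(1,-1),cv2.INTER_LINEAR).mean()
            best.append((smp(0)-.5*smp(.0038)-.5*smp(-.0038),a))
        b=max(best); out.append(dict(x=p[0],y=p[1],yaw=p[2],iou=iou,rederr=re,q=2.356-b[1],score=b[0]))
    return out
def show(out):
    for o in out: print({k:round(float(v),3) for k,v in o.items()}, 'recess',xf((o['x'],o['y'],o['yaw']),[-.034,0,.04])[0].round(4),'dial',xf((o['x'],o['y'],o['yaw']),[.02,0,.053])[0].round(4),'ptr dir',round(o['yaw']+2.356-o['q'],3))
E
python3 - <<'E'
from m import *
img=cv2.imread('pics/w1.png'); c,f,_=cal('wrist'); C=(c,f,np.load('w1.npy'))
show(measure(img,C))
print('stand',p2w('',np.array((668,297))*.64,.062,C),'stylus top',p2w('',np.array((733,332))*.64,.128,C))
pt=[np.array(v)*.64 for v in[(620,285),(692,245),(718,303),(645,346)]]
print([p2w('',v,.062,C).round(3).tolist() for v in pt])
E
```

```text
{'x': 0.618, 'y': -0.087, 'yaw': -0.458, 'iou': 0.962, 'rederr': 0.28, 'q': 3.236, 'score': 188.541} recess [ 0.5871 -0.0718  0.04  ] dial [ 0.6355 -0.0956  0.053 ] ptr dir -1.338
{'x': 0.469, 'y': 0.007, 'yaw': -0.214, 'iou': 0.973, 'rederr': 0.258, 'q': 3.436, 'score': 212.159} recess [0.4355 0.0141 0.04  ] dial [0.4882 0.0026 0.053 ] ptr dir -1.294
{'x': 0.458, 'y': -0.201, 'yaw': -0.398, 'iou': 0.923, 'rederr': 0.552, 'q': 0.336, 'score': 189.255} recess [ 0.4265 -0.1877  0.04  ] dial [ 0.4763 -0.2086  0.053 ] ptr dir 1.622
stand [ 0.48381005 -0.43523361  0.062     ] stylus top [ 0.48231712 -0.43614965  0.128     ]
[[0.493, -0.397, 0.062], [0.524, -0.445, 0.062], [0.479, -0.474, 0.062], [0.443, -0.425, 0.062]]
```

```bash
python3 -m jog '[{"grip":-1,"slide":[-0.5,4.5,0],"yaw":0},{"grip":-1,"slide":[-0.5,4.5,0],"yaw":0},{"grip":-1,"slide":[-0.5,4.5,0],"yaw":0},{"grip":-1,"slide":[-0.5,4.5,0],"yaw":0},{"grip":-1,"slide":[-0.2,2.6,0],"yaw":0},{"grip":-1,"slide":[0,0,4],"yaw":0},{"grip":-1,"slide":[0,0,3],"yaw":0},{"grip":-1,"slide":[0,0,0],"yaw":0}]'; python3 -m jog '[{"grip":-1,"slide":[0,0,4],"yaw":0},{"grip":-1,"slide":[0,0,3.5],"yaw":0},{"grip":-1,"slide":[0,0,0],"yaw":0},{"grip":1,"slide":[0,0,0],"yaw":0},{"grip":1,"slide":[0,0,0],"yaw":0},{"grip":1,"slide":[0,0,0],"yaw":0},{"grip":1,"slide":[0,0,0],"yaw":0},{"grip":1,"slide":[0,0,0],"yaw":0}]' 60
python3 -m jog '[{"grip":1,"slide":[0,0,0],"yaw":0},{"grip":1,"slide":[0,0,0],"yaw":0},{"grip":1,"slide":[0,0,0],"yaw":0}]'
python3 - <<'E'
from h import *
i=manip.camera('wrist'); cv2.imwrite('pics/w2.png',i)
E
```

```text
clock: 3.45
position: [0.4806, -0.436, 0.2293]
ee_rot: [1.0, -0.001, -0.003, -0.002]
ft_force: [-0.2, -0.5, 0.5]
grip_width: 0.999
grasp_force: 0.0
clock: 4.25
position: [0.4831, -0.4367, 0.1598]
ee_rot: [1.0, -0.0, 0.0, 0.0]
ft_force: [-0.4, 6.8, 1.7]
grip_width: 0.145
grasp_force: 20.2
clock: 4.55
position: [0.4832, -0.4363, 0.1597]
ee_rot: [1.0, 0.0, 0.0, -0.0]
ft_force: [-1.3, 2.2, 6.4]
grip_width: 0.133
grasp_force: 58.4
```

View pics/w2.png

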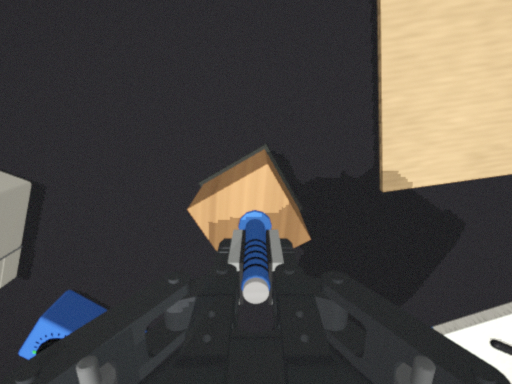

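The stylus is held between the pads, with its collar at (255,222) and cap at (257,291). Next I lift it and look at the tip.

```bash
python3 - <<'E'
from h import *
print(p2w('wrist',(255,221),.066), p2w('wrist',(257,291),.128))
E
python3 -m jog '[{"grip":1,"slide":[0,0,-1],"yaw":0},{"grip":1,"slide":[0,0,-3],"yaw":0},{"grip":1,"slide":[0,0,-4],"yaw":0},{"grip":1,"slide":[0,0,-2],"yaw":0},{"grip":1,"slide":[0,0,0],"yaw":0},{"grip":1,"slide":[0,0,0],"yaw":0}]'
python3 - <<'E'
from h import *
i=manip.camera('wrist'); cv2.imwrite('pics/w3.png',cv2.resize(i[60:330,130:390],None,fx=2,fy=2,interpolation=cv2.INTER_CUBIC))
o=manip.get_obs();p=o['position']; print(p)
for dz in(.145,.152,.158): print(dz,w2p('wrist',p-[0,0,dz]).round(1), 'crop',((w2p('wrist',p-[0,0,dz])-[130,60])*2).round(0))
E
```

```text
[ 0.48888039 -0.43574487  0.066     ] [ 0.48328476 -0.43666146  0.128     ]
clock: 5.2
position: [0.4827, -0.4367, 0.2593]
ee_rot: [1.0, -0.0, 0.0, 0.0]
ft_force: [-0.7, -0.7, -1.5]
grip_width: 0.136
grasp_force: 58.3
[ 0.4824609  -0.43649366  0.25824322]
0.145 [255.7 201.6] crop [251. 283.]
0.152 [255.7 198.8] crop [251. 278.]
0.158 [255.7 196.5] crop [251. 273.]
```

View pics/w3.png

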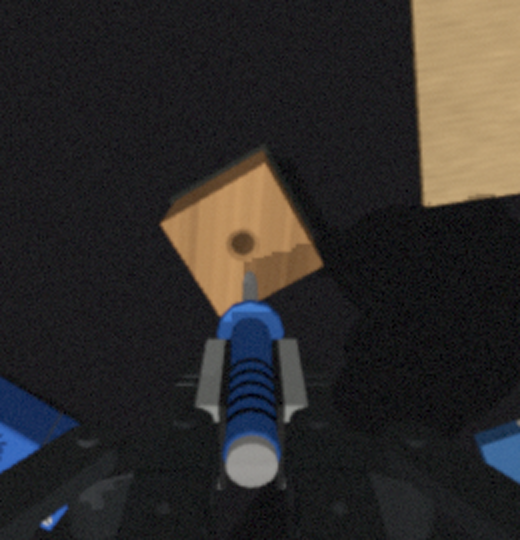

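Run:
```python
from h import *
print('hole',p2w('wrist',(130+242/2,60+243/2),.062),'tip',p2w('wrist',(130+249/2,60+269/2),.2582-.152),'cap',p2w('wrist',(130+251/2,60+461/2),.2582-.031),'collar',p2w('wrist',(130+251/2,60+318/2),.2582-.093))
```

```text
hole [ 0.48510875 -0.43186753  0.062     ] tip [ 0.48629528 -0.43550132  0.1062    ] cap [ 0.48322886 -0.43626537  0.2272    ] collar [ 0.48966789 -0.43630932  0.1652    ]
```

```bash
python3 -m jog '[{"grip":1,"slide":[-1,-4.1,0],"yaw":0},{"grip":1,"slide":[-1,-4.1,0],"yaw":0},{"grip":1,"slide":[-1,-4.1,0],"yaw":0},{"grip":1,"slide":[-1,-4.1,0],"yaw":0},{"grip":1,"slide":[-1,-4.1,0],"yaw":0},{"grip":1,"slide":[-0.9,-4.3,0],"yaw":0},{"grip":1,"slide":[0,0,4],"yaw":0},{"grip":1,"slide":[0,0,0],"yaw":0}]'; python3 -m jog '[{"grip":1,"slide":[0,0,0],"yaw":0},{"grip":1,"slide":[0,0,0],"yaw":0}]'
python3 - <<'E'
from m import *
i=manip.camera('wrist'); cv2.imwrite('pics/w4f.png',i); cv2.imwrite('pics/w4.png',cv2.resize(i[60:330,130:390],None,fx=2,fy=2,interpolation=cv2.INTER_CUBIC))
o=manip.get_obs();p=o['position']; print(p, [d['region'].sum() for d in manip.masks_of('therm1_recess','wrist')])
C=cal('wrist')
pr=lambda P:((w2p('wrist',P)-[130,60])*2).round(0)
print('pred tip',pr(p+[.0035,.001,-.152]),'recess',pr([.4265,-.1877,.04]))
show(measure(i,C))
E
```

```text
clock: 6.05
position: [0.4213, -0.187, 0.2149]
ee_rot: [1.0, 0.001, -0.003, -0.001]
ft_force: [-1.0, -0.8, -1.6]
grip_width: 0.139
grasp_force: 58.5
clock: 6.25
position: [0.4242, -0.1895, 0.2197]
ee_rot: [1.0, -0.001, 0.0, 0.0]
ft_force: [0.2, -0.4, 0.2]
grip_width: 0.138
grasp_force: 58.5
[ 0.42436757 -0.18953759  0.21989356] [np.int64(1651)]
pred tip [249. 271.] recess [247. 254.]
{'x': 0.469, 'y': 0.008, 'yaw': -0.232, 'iou': 0.978, 'rederr': 0.636, 'q': 3.396, 'score': 197.365} recess [0.4362 0.0161 0.04  ] dial [0.4888 0.0036 0.053 ] ptr dir -1.272
{'x': 0.459, 'y': -0.199, 'yaw': -0.393, 'iou': 0.948, 'rederr': 0.427, 'q': 0.316, 'score': 183.058} recess [ 0.4275 -0.1864  0.04  ] dial [ 0.4774 -0.2071  0.053 ] ptr dir 1.647
```

View pics/w4.png

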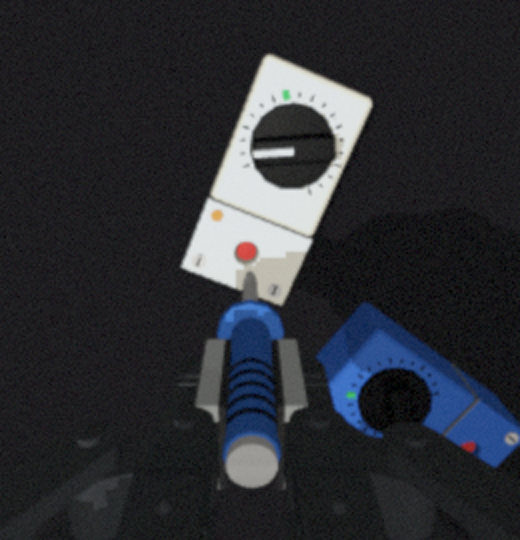

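The tip shows at crop (249,270), matching my prediction of (249,271), and the red button is at (246,252). I'm lowering to the mouth of the recess in steps while watching the force.

```bash
python3 -m jog '[{"grip":1,"slide":[-0.05,-0.15,2],"yaw":0},{"grip":1,"slide":[0,0,0.9],"yaw":0},{"grip":1,"slide":[0,0,0],"yaw":0},{"grip":1,"slide":[0,0,0],"yaw":0}]'; python3 -m jog '[{"grip":1,"slide":[0,0,0.3],"yaw":0},{"grip":1,"slide":[0,0,0],"yaw":0}]'; python3 -m jog '[{"grip":1,"slide":[0,0,0.3],"yaw":0},{"grip":1,"slide":[0,0,0],"yaw":0}]'; python3 -m jog '[{"grip":1,"slide":[0,0,0.3],"yaw":0},{"grip":1,"slide":[0,0,0],"yaw":0},{"grip":1,"slide":[0,0,0],"yaw":0}]'
python3 - <<'E'
from m import *
i=manip.camera('wrist'); cv2.imwrite('pics/w5.png',cv2.resize(i[60:330,130:390],None,fx=2,fy=2,interpolation=cv2.INTER_CUBIC))
E
```

```text
clock: 6.75
position: [0.4236, -0.1873, 0.1904]
ee_rot: [1.0, -0.0, 0.0, -0.0]
ft_force: [0.5, -0.1, 0.3]
grip_width: 0.135
grasp_force: 58.7
clock: 6.95
position: [0.4236, -0.1872, 0.1872]
ee_rot: [1.0, -0.0, 0.0, 0.0]
ft_force: [1.5, -1.4, -0.1]
grip_width: 0.136
grasp_force: 58.6
clock: 7.15
position: [0.4237, -0.1872, 0.1842]
ee_rot: [1.0, -0.0, 0.0, 0.0]
ft_force: [-0.0, 0.7, 4.1]
grip_width: 0.133
grasp_force: 59.2
clock: 7.45
position: [0.4246, -0.1874, 0.1831]
ee_rot: [1.0, -0.0, 0.002, 0.001]
ft_force: [-3.7, 2.3, 20.1]
grip_width: 0.134
grasp_force: 61.0
```

View pics/w5.png

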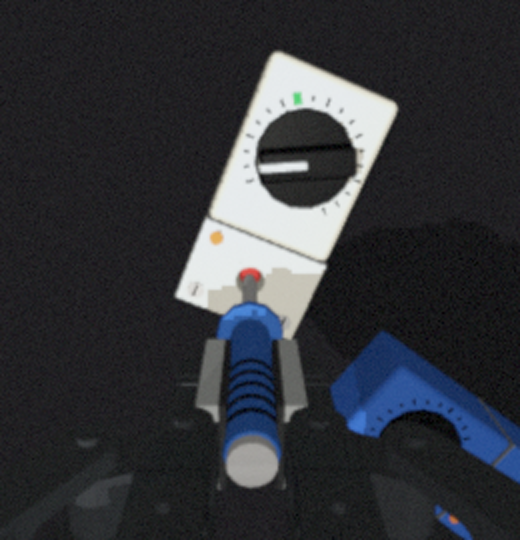

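The tip sits inside the recess, and the force rises steeply to 20 N at the stop. I'm lifting to check the button and then moving on to C.

```bash
python3 -m jog '[{"grip":1,"slide":[0,0,-1.8],"yaw":0},{"grip":1,"slide":[0,0,-2],"yaw":0},{"grip":1,"slide":[0,0,0],"yaw":0},{"grip":1,"slide":[0,0,0],"yaw":0}]'
python3 - <<'E'
from m import *
i=manip.camera('wrist'); A=i[60:330,130:390]
o=manip.get_obs();p=o['position']; print(p);pr=lambda P:((w2p('wrist',P)-[130,60])*2).round(0); print('pred tip',pr(p+[.0035,.001,-.152]))
o=measure(i,cal('wrist')); show(o)
old=cv2.imread('pics/w4f.png')[60:330,130:390]
cv2.imwrite('pics/w6.png',cv2.resize(np.hstack([old[60:160,60:190],A[60:160,60:190]]),None,fx=3,fy=3,interpolation=cv2.INTER_CUBIC))
E
python3 -m jog '[{"grip":1,"slide":[0.3,-4.1,0],"yaw":0},{"grip":1,"slide":[0.2,-4,0],"yaw":0},{"grip":1,"slide":[0.2,-4,0],"yaw":0},{"grip":1,"slide":[0.2,-4,0],"yaw":0},{"grip":1,"slide":[0,-4,0],"yaw":0},{"grip":1,"slide":[0,0,0],"yaw":0},{"grip":1,"slide":[0,0,0],"yaw":0}]'
python3 - <<'E'
from m import *
i=manip.camera('wrist')
o=manip.get_obs();p=o['position']; print(p);pr=lambda P:((w2p('wrist',P)-[130,60])*2).round(0); print('pred tip',pr(p+[.0035,.001,-.152]))
o=measure(i,cal('wrist')); show(o); a=cv2.imread('pics/w6.png')
cv2.imwrite('pics/w6c.png',np.vstack([cv2.copyMakeBorder(a,0,0,0,0,0),cv2.resize(i[60:190,130:390],(780,290))]))
print([pr([r[0],r[1],.036]) for r in [xf((d['x'],d['y'],d['yaw']),[-.034,0,.04])[0] for d in o]])
E
```

```text
clock: 7.9
position: [0.4233, -0.1871, 0.2187]
ee_rot: [1.0, -0.0, 0.0, 0.0]
ft_force: [0.0, -0.1, -1.4]
grip_width: 0.135
grasp_force: 58.8
[ 0.42298652 -0.1869347   0.21819825]
pred tip [249. 270.]
{'x': 0.469, 'y': 0.008, 'yaw': -0.223, 'iou': 0.979, 'rederr': 0.249, 'q': 3.416, 'score': 197.468} recess [0.4357 0.0154 0.04  ] dial [0.4883 0.0034 0.053 ] ptr dir -1.283
{'x': 0.458, 'y': -0.2, 'yaw': -0.387, 'iou': 0.95, 'rederr': 0.592, 'q': 0.336, 'score': 182.805} recess [ 0.4267 -0.1867  0.04  ] dial [ 0.4767 -0.2071  0.053 ] ptr dir 1.633
clock: 8.65
position: [0.432, 0.0143, 0.2181]
ee_rot: [1.0, 0.001, -0.001, 0.0]
ft_force: [-1.0, -0.4, -1.2]
grip_width: 0.132
grasp_force: 58.8
[0.43204651 0.01329849 0.21817097]
pred tip [249. 270.]
{'x': 0.47, 'y': 0.007, 'yaw': -0.208, 'iou': 0.937, 'rederr': 0.196, 'q': 3.476, 'score': 183.568} recess [0.4363 0.0137 0.04  ] dial [0.4891 0.0025 0.053 ] ptr dir -1.328
[array([250., 248.])]
```

View pics/w6c.png

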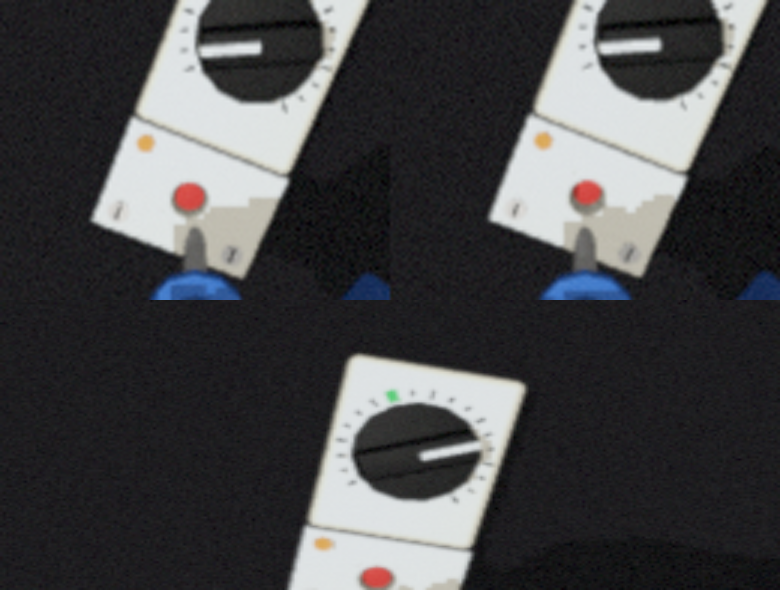

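A's button now sits visibly deeper than before (top right against top left). The tip is in line with C's recess, so I'm pressing C and then moving to B.

```bash
python3 -m jog '[{"grip":1,"slide":[0.05,0,2],"yaw":0},{"grip":1,"slide":[0,0,0.8],"yaw":0},{"grip":1,"slide":[0,0,0],"yaw":0},{"grip":1,"slide":[0,0,0],"yaw":0}]'; python3 -m jog '[{"grip":1,"slide":[0,0,0.2],"yaw":0},{"grip":1,"slide":[0,0,0],"yaw":0}]'; python3 -m jog '[{"grip":1,"slide":[0,0,0.2],"yaw":0},{"grip":1,"slide":[0,0,0],"yaw":0}]'; python3 -m jog '[{"grip":1,"slide":[0,0,0.2],"yaw":0},{"grip":1,"slide":[0,0,0],"yaw":0}]'; python3 -m jog '[{"grip":1,"slide":[0,0,0.3],"yaw":0},{"grip":1,"slide":[0,0,0],"yaw":0}]'
python3 - <<'E'
from m import *
i=manip.camera('wrist'); cv2.imwrite('pics/w7.png',i)
E
```

```text
clock: 9.1
position: [0.4329, 0.0134, 0.191]
ee_rot: [1.0, -0.001, -0.0, -0.0]
ft_force: [0.2, 0.4, 0.5]
grip_width: 0.134
grasp_force: 58.9
clock: 9.3
position: [0.433, 0.0138, 0.1891]
ee_rot: [1.0, -0.0, 0.0, 0.0]
ft_force: [0.1, 0.3, -0.5]
grip_width: 0.137
grasp_force: 58.9
clock: 9.5
position: [0.433, 0.0139, 0.1869]
ee_rot: [1.0, -0.0, 0.0, 0.0]
ft_force: [0.2, 0.0, -0.2]
grip_width: 0.137
grasp_force: 58.9
clock: 9.7
position: [0.4327, 0.0139, 0.1846]
ee_rot: [1.0, -0.0, -0.0, 0.0]
ft_force: [0.2, 0.8, -1.1]
grip_width: 0.134
grasp_force: 58.9
clock: 9.9
position: [0.4338, 0.0141, 0.1833]
ee_rot: [1.0, -0.0, 0.001, 0.0]
ft_force: [-3.6, -1.1, 16.4]
grip_width: 0.131
grasp_force: 60.8
```

```bash
python3 -m jog '[{"grip":1,"slide":[0,0,-2],"yaw":0},{"grip":1,"slide":[0,0,-2],"yaw":0},{"grip":1,"slide":[0,0,0],"yaw":0},{"grip":1,"slide":[0,0,0],"yaw":0}]'
python3 - <<'E'
from m import *
i=manip.camera('wrist'); cv2.imwrite('pics/w8.png',i); p=manip.get_obs()['position']; print(p); show(measure(i,cal('wrist')))
E
python3 -m jog '[{"grip":1,"slide":[4.2,2.2,0],"yaw":0},{"grip":1,"slide":[4,2.2,0],"yaw":0},{"grip":1,"slide":[4,2.2,0],"yaw":0},{"grip":1,"slide":[3,2,0],"yaw":0},{"grip":1,"slide":[0,0,0],"yaw":0},{"grip":1,"slide":[0,0,0],"yaw":0},{"grip":1,"slide":[0,0,0],"yaw":0}]'
python3 - <<'E'
from m import *
i=manip.camera('wrist'); cv2.imwrite('pics/w9.png',i)
o=manip.get_obs();p=o['position']; print(p);pr=lambda P:((w2p('wrist',P)-[130,60])*2).round(0); print('pred tip',pr(p+[.0035,.001,-.152]))
o=measure(i,cal('wrist')); show(o)
a=cv2.imread('pics/w8.png')[60:200,170:340]
cv2.imwrite('pics/w9c.png',np.hstack([cv2.resize(x,None,fx=2.2,fy=3) for x in(a,i[60:200,170:340])]))
E
```

```text
clock: 10.35
position: [0.4329, 0.0139, 0.2218]
ee_rot: [1.0, -0.0, 0.0, 0.0]
ft_force: [-0.6, -0.1, 0.6]
grip_width: 0.13
grasp_force: 59.2
[0.43262837 0.01385781 0.22127407]
{'x': 0.469, 'y': 0.008, 'yaw': -0.2, 'iou': 0.941, 'rederr': 0.335, 'q': 3.496, 'score': 183.577} recess [0.4359 0.0147 0.04  ] dial [0.4888 0.0039 0.053 ] ptr dir -1.34
clock: 11.1
position: [0.5841, -0.0711, 0.2212]
ee_rot: [1.0, 0.001, -0.001, -0.0]
ft_force: [-0.4, 0.9, -0.0]
grip_width: 0.137
grasp_force: 59.2
[ 0.58409166 -0.07112302  0.22158157]
pred tip [249. 270.]
{'x': 0.619, 'y': -0.085, 'yaw': -0.459, 'iou': 0.934, 'rederr': 1.207, 'q': 3.276, 'score': 204.958} recess [ 0.5881 -0.0696  0.04  ] dial [ 0.6365 -0.0936  0.053 ] ptr dir -1.379
```

View pics/w9c.png

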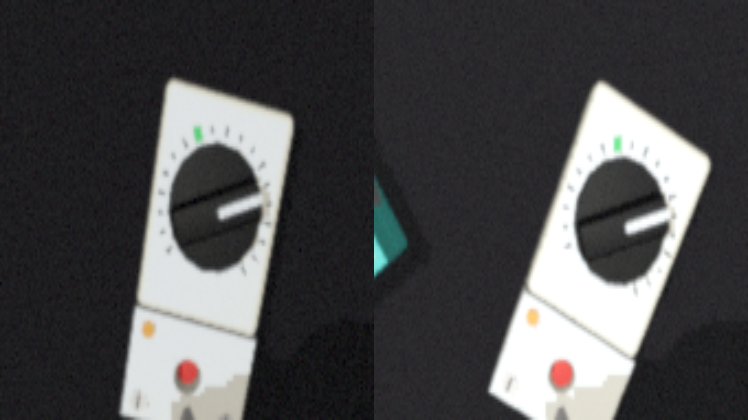

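```bash
python3 - <<'E'
from m import *
for n in('w9','w8','w4f'):
    i=cv2.imread(f'pics/{n}.png'); h=cv2.cvtColor(i,cv2.COLOR_BGR2HSV)
    r=(((h[...,0]<8)|(h[...,0]>172))&(h[...,1]>120)&(h[...,2]>90)).astype(np.uint8)
    k,l,s,c=cv2.connectedComponentsWithStats(r); print(n,[(s[j].tolist(),c[j].round(1).tolist(), p2w('wrist',c[j],.036).round(4).tolist() if n=='w9' else '') for j in range(1,k) if s[j,4]>20])
E
python3 -m jog '[{"grip":1,"slide":[0,0.05,2.1],"yaw":0},{"grip":1,"slide":[0,0,1],"yaw":0},{"grip":1,"slide":[0,0,0],"yaw":0},{"grip":1,"slide":[0,0,0],"yaw":0}]'
```

```text
w9 [([139, 128, 9, 10, 73], [143.0, 132.6], [0.6361, 0.0315, 0.036]), ([251, 181, 9, 8, 58], [254.8, 184.2], [0.5872, -0.0704, 0.036])]
w8 [([356, 0, 11, 10, 89], [360.8, 3.8], ''), ([251, 181, 9, 7, 50], [254.7, 183.8], '')]
w4f [([37, 173, 7, 8, 47], [39.9, 176.7], ''), ([248, 181, 10, 9, 66], [252.6, 185.3], '')]
clock: 11.55
position: [0.5847, -0.0723, 0.1913]
ee_rot: [1.0, 0.0, 0.0, 0.0]
ft_force: [0.0, 0.6, -0.6]
grip_width: 0.131
grasp_force: 59.2
```

```bash
python3 -m jog '[{"grip":1,"slide":[-0.05,-0.05,0.2],"yaw":0},{"grip":1,"slide":[0,0,0],"yaw":0}]'|grep -E 'posi|ft'; python3 -m jog '[{"grip":1,"slide":[0,0,0.2],"yaw":0},{"grip":1,"slide":[0,0,0],"yaw":0}]'|grep -E 'posi|ft'; python3 -m jog '[{"grip":1,"slide":[0,0,0.2],"yaw":0},{"grip":1,"slide":[0,0,0],"yaw":0}]'|grep -E 'posi|ft'; python3 -m jog '[{"grip":1,"slide":[0,0,0.2],"yaw":0},{"grip":1,"slide":[0,0,0],"yaw":0}]'|grep -E 'posi|ft';python3 -m jog '[{"grip":1,"slide":[0,0,0.2],"yaw":0},{"grip":1,"slide":[0,0,0],"yaw":0}]'|grep -E 'posi|ft'
python3 - <<'E'
from m import *
i=manip.camera('wrist'); cv2.imwrite('pics/w10.png',i)
E
python3 -m jog '[{"grip":1,"slide":[0,0,-2],"yaw":0},{"grip":1,"slide":[0,0,-2],"yaw":0},{"grip":1,"slide":[0,0,0],"yaw":0},{"grip":1,"slide":[0,0,0],"yaw":0}]'
python3 - <<'E'
from m import *
i=manip.camera('wrist'); cv2.imwrite('pics/w11.png',i)
a,b=cv2.imread('pics/w9.png'),i
cv2.imwrite('pics/w11c.png',np.hstack([cv2.resize(x[165:215,225:285],None,fx=6,fy=6,interpolation=cv2.INTER_CUBIC) for x in(a,b)]))
E
```

```text
position: [0.5845, -0.072, 0.1893]
ft_force: [-0.8, -0.0, 0.1]
position: [0.5845, -0.0721, 0.187]
ft_force: [-0.2, -0.2, -0.1]
position: [0.5843, -0.0721, 0.1846]
ft_force: [0.2, -0.1, -0.3]
position: [0.5849, -0.0721, 0.1839]
ft_force: [-1.4, -0.9, 8.0]
position: [0.5854, -0.0721, 0.1833]
ft_force: [-4.3, -0.1, 17.4]
clock: 13.0
position: [0.5844, -0.0721, 0.2207]
ee_rot: [1.0, -0.0, 0.0, 0.0]
ft_force: [0.9, 0.6, -1.2]
grip_width: 0.139
grasp_force: 59.2
```

View pics/w11c.png

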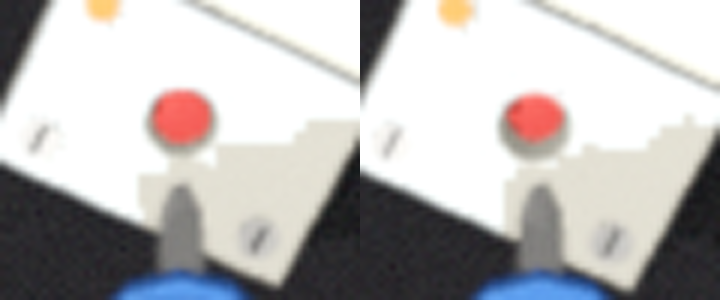

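The right crop shows B's red face clearly deeper after the press. I'm taking the stylus back to the stand.

```bash
python3 -m jog '[{"grip":1,"slide":[0,0,-3],"yaw":0},{"grip":1,"slide":[-1.2,4,0],"yaw":0},{"grip":1,"slide":[-1.1,4,0],"yaw":0},{"grip":1,"slide":[-1.1,4,0],"yaw":0},{"grip":1,"slide":[-1.1,4,0],"yaw":0},{"grip":1,"slide":[-1.1,4,0],"yaw":0},{"grip":1,"slide":[-1.1,4,0],"yaw":0},{"grip":1,"slide":[-1.1,4,0],"yaw":0}]'; python3 -m jog '[{"grip":1,"slide":[-1.1,4,0],"yaw":0},{"grip":1,"slide":[-1.3,4.3,0],"yaw":0},{"grip":1,"slide":[0,0,0],"yaw":0},{"grip":1,"slide":[0,0,0],"yaw":0},{"grip":1,"slide":[0,0,0],"yaw":0}]'
python3 - <<'E'
from m import *
i=manip.camera('wrist'); cv2.imwrite('pics/w12.png',cv2.resize(i[60:330,130:390],None,fx=2,fy=2,interpolation=cv2.INTER_CUBIC))
h=cv2.cvtColor(i,cv2.COLOR_BGR2HSV)
o=manip.get_obs();p=o['position']; print(p)
g=cv2.cvtColor(i,cv2.COLOR_BGR2GRAY); pr=w2p('wrist',[.485,-.432,.062]); print('hole pred',pr)
x,y=pr.round().astype(int); sub=g[y-9:y+10,x-9:x+10]; d=np.argwhere(sub<sub.min()*.5+np.median(sub)*.5); c=d.mean(0)[::-1]+[x-9,y-9]; print('dark',len(d),c,p2w('wrist',c,.062))
E
```

```text
clock: 13.85
position: [0.5052, -0.3535, 0.2496]
ee_rot: [1.0, -0.0, -0.001, -0.0]
ft_force: [-0.2, -0.4, -0.2]
grip_width: 0.134
grasp_force: 59.2
clock: 14.35
position: [0.4828, -0.4337, 0.2501]
ee_rot: [1.0, 0.001, -0.0, -0.001]
ft_force: [0.5, -0.3, -1.2]
grip_width: 0.134
grasp_force: 59.2
[ 0.48308012 -0.4334779   0.2503587 ]
hole pred [254.24103785 184.5797182 ]
dark 94 [254.12765957 183.67021277] [ 0.48592561 -0.43188862  0.062     ]
```

View pics/w12.png

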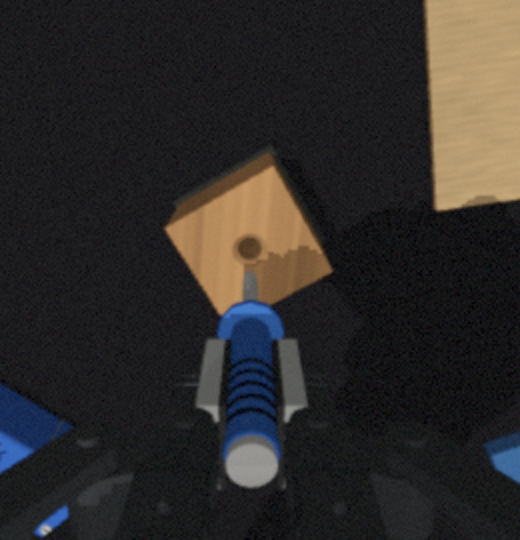

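The tip is over the hole at crop (248,245). I'm inserting it and releasing.

```bash
python3 -m jog '[{"grip":1,"slide":[-0.05,0,2],"yaw":0},{"grip":1,"slide":[0,0,1.5],"yaw":0},{"grip":1,"slide":[0,0,1.5],"yaw":0},{"grip":1,"slide":[0,0,1.5],"yaw":0},{"grip":1,"slide":[0,0,1.2],"yaw":0},{"grip":1,"slide":[0,0,0.8],"yaw":0},{"grip":1,"slide":[0,0,0],"yaw":0}]'; python3 -m jog '[{"grip":1,"slide":[0,0,0.3],"yaw":0},{"grip":1,"slide":[0,0,0],"yaw":0}]';  python3 -m jog '[{"grip":1,"slide":[0,0,0.2],"yaw":0},{"grip":1,"slide":[0,0,0],"yaw":0}]'
```

```text
clock: 15.1
position: [0.4814, -0.4348, 0.1645]
ee_rot: [1.0, -0.0, -0.001, -0.001]
ft_force: [-0.8, -0.3, -0.7]
grip_width: 0.137
grasp_force: 59.2
clock: 15.3
position: [0.482, -0.4352, 0.1632]
ee_rot: [1.0, -0.0, 0.0, 0.0]
ft_force: [-0.7, 0.3, -1.0]
grip_width: 0.134
grasp_force: 59.2
clock: 15.5
position: [0.4819, -0.4351, 0.1611]
ee_rot: [1.0, -0.0, 0.0, 0.0]
ft_force: [0.7, 0.2, -0.8]
grip_width: 0.132
grasp_force: 59.2
```

```bash
python3 -m jog '[{"grip":-0.3,"slide":[0,0,0.1],"yaw":0},{"grip":-0.3,"slide":[0,0,0],"yaw":0},{"grip":-0.3,"slide":[0,0,0],"yaw":0},{"grip":-0.3,"slide":[0,0,0],"yaw":0},{"grip":-0.3,"slide":[0,0,-2],"yaw":0},{"grip":-0.3,"slide":[0,0,-4],"yaw":0},{"grip":-0.3,"slide":[0,0,-4],"yaw":0},{"grip":-0.3,"slide":[0,-3,-2],"yaw":0}]' 40
python3 -m jog '[{"grip":-0.3,"slide":[-0.2,-4.6,0],"yaw":0},{"grip":-0.3,"slide":[0,-4.6,0],"yaw":0},{"grip":-0.3,"slide":[0,-4.6,0],"yaw":0},{"grip":-0.3,"slide":[0,-4.6,0],"yaw":0},{"grip":-0.3,"slide":[0,0,0],"yaw":0},{"grip":-0.3,"slide":[0,0,0],"yaw":0}]'
python3 - <<'E'
from m import *
i=manip.camera('wrist'); cv2.imwrite('pics/w13.png',i); C=cal('wrist'); print(manip.get_obs()['position']); show(measure(i,C))
cv2.imwrite('pics/w13b.png',cv2.resize(i,(800,600),interpolation=cv2.INTER_CUBIC))
E
```

```text
clock: 16.3
position: [0.4811, -0.4088, 0.2834]
ee_rot: [1.0, -0.003, 0.001, 0.002]
ft_force: [0.1, 0.7, -0.7]
grip_width: 0.65
grasp_force: 0.0
clock: 16.9
position: [0.48, -0.2202, 0.2804]
ee_rot: [1.0, 0.001, 0.0, 0.0]
ft_force: [-0.2, -0.6, -0.7]
grip_width: 0.65
grasp_force: 0.0
[ 0.47978968 -0.22158344  0.2801725 ]
{'x': 0.469, 'y': 0.007, 'yaw': -0.214, 'iou': 0.978, 'rederr': 1.353, 'q': 3.416, 'score': 200.114} recess [0.4357 0.0141 0.04  ] dial [0.4884 0.0026 0.053 ] ptr dir -1.274
{'x': 0.458, 'y': -0.201, 'yaw': -0.38, 'iou': 0.941, 'rederr': 0.641, 'q': 0.396, 'score': 181.461} recess [ 0.4264 -0.1882  0.04  ] dial [ 0.4765 -0.2082  0.053 ] ptr dir 1.58
```

View pics/w13b.png

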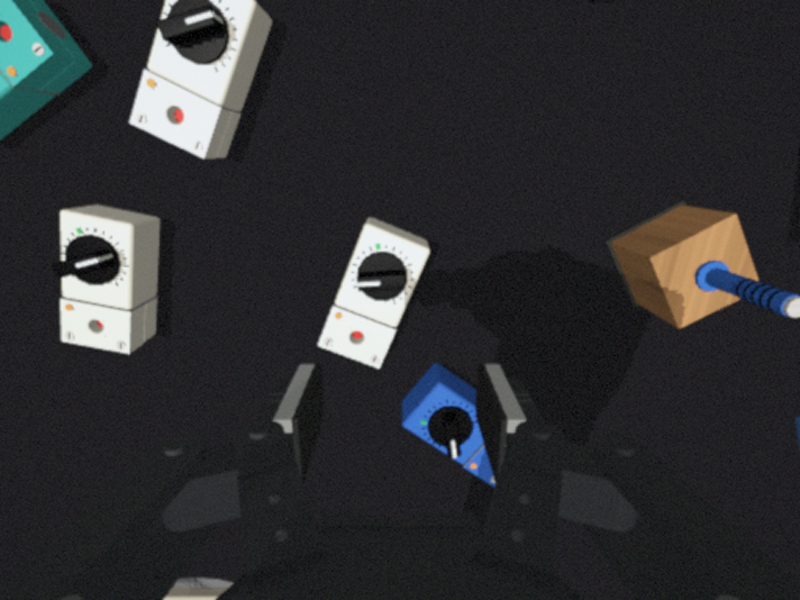

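The stylus is home, with its collar on the stand at (712,276), and all three buttons show deep. Next is A's dial: I align with the pointer at about 1.62 rad, close around the bar and turn 1.5 rad clockwise.

```bash
python3 -c "
from h import *; print(manip.get_obs()['joint_pos'].round(2))"; python3 -m jog '[{"grip":0.45,"slide":[-0.3,-1.4,0],"yaw":0},{"grip":0.45,"slide":[0,0,1],"yaw":-0.147},{"grip":0.45,"slide":[0,0,1],"yaw":-0.147},{"grip":0.45,"slide":[0,0,1],"yaw":-0.147},{"grip":0.45,"slide":[0,0,1],"yaw":-0.147},{"grip":0.45,"slide":[0,0,1],"yaw":-0.147},{"grip":0.45,"slide":[0,0,1],"yaw":-0.147},{"grip":0.45,"slide":[0,0,1],"yaw":-0.147}]' 30;  python3 -m jog '[{"grip":0.45,"slide":[0,0,1],"yaw":-0.147},{"grip":0.45,"slide":[0,0,1],"yaw":-0.147},{"grip":0.45,"slide":[0,0,1],"yaw":-0.147},{"grip":0.45,"slide":[0,0,1],"yaw":-0.147},{"grip":0.45,"slide":[0,0,0],"yaw":0},{"grip":0.45,"slide":[0,0,0],"yaw":0}]'
python3 - <<'E'
from m import *
i=manip.camera('wrist'); cv2.imwrite('pics/w14.png',cv2.resize(i,(800,600),interpolation=cv2.INTER_CUBIC)); C=cal('wrist')
o=manip.get_obs(); p=o['position']; M=R.from_quat(o['ee_rot']).as_matrix(); print(p,'heading',np.arctan2(M[1,0],M[0,0]),o['joint_pos'].round(2)); show(measure(i,C))
print(w2p('wrist',[.4767,-.2075,.06])*800/512)
E
```

```text
[ 0.76  0.17 -0.45  1.73  0.08  1.26 -1.28]
clock: 17.75
position: [0.4766, -0.2072, 0.2094]
ee_rot: [0.869, 0.494, -0.0, -0.0]
ft_force: [-0.1, 0.2, 0.7]
grip_width: 0.277
grasp_force: 0.0
clock: 18.35
position: [0.4767, -0.2073, 0.17]
ee_rot: [0.693, 0.721, 0.0, -0.0]
ft_force: [-0.6, 0.6, 0.2]
grip_width: 0.276
grasp_force: 0.0
[ 0.47695157 -0.20725384  0.17033161] heading 1.6120292094181683 [ 0.87  0.28 -0.61  1.87  0.19  1.05  0.22]
{'x': 0.458, 'y': -0.2, 'yaw': -0.381, 'iou': 0.7, 'rederr': 2.418, 'q': 0.416, 'score': 194.75} recess [ 0.4263 -0.1877  0.04  ] dial [ 0.4765 -0.2078  0.053 ] ptr dir 1.559
[396.71566586 341.22700951]
```

View pics/w14.png

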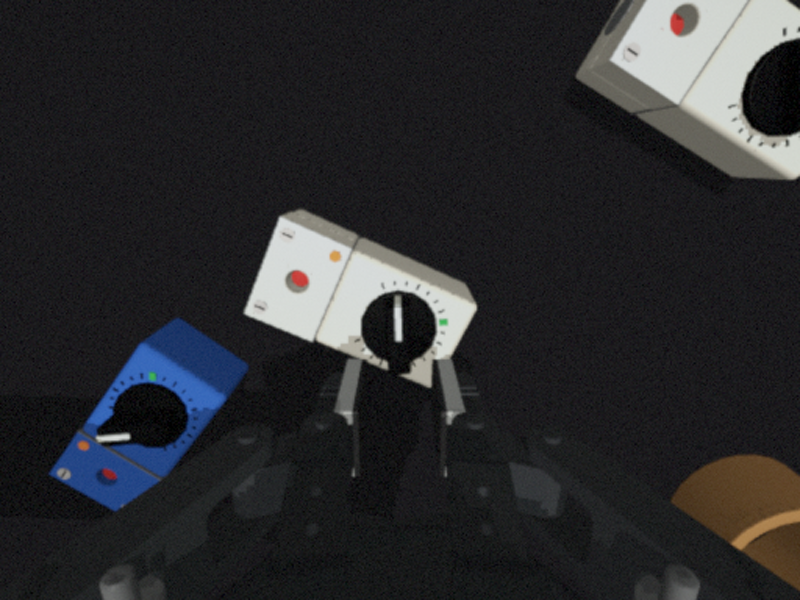

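The bar and pointer line up with the fingers, the axis at (398,342) and the white line straight up. I'm lowering and gripping the bar.

```bash
python3 -m jog '[{"grip":0.45,"slide":[0,0,2.5],"yaw":0},{"grip":0.45,"slide":[0,0,1.5],"yaw":0},{"grip":0.45,"slide":[0,0,0.5],"yaw":0},{"grip":0.45,"slide":[0,0,0],"yaw":0}]'; python3 -m jog '[{"grip":1,"slide":[0,0,0],"yaw":0},{"grip":1,"slide":[0,0,0],"yaw":0},{"grip":1,"slide":[0,0,0],"yaw":0},{"grip":1,"slide":[0,0,0],"yaw":0}]'; python3 -m jog '[{"grip":1,"slide":[0,0,0.3],"yaw":0},{"grip":1,"slide":[0,0,0],"yaw":0}]'
```

```text
clock: 18.8
position: [0.4766, -0.2069, 0.1245]
ee_rot: [0.691, 0.723, -0.0, -0.001]
ft_force: [0.4, 0.5, -0.1]
grip_width: 0.274
grasp_force: 0.0
clock: 19.2
position: [0.4772, -0.2071, 0.1255]
ee_rot: [0.691, 0.723, 0.0, 0.001]
ft_force: [-0.5, 0.5, 3.5]
grip_width: 0.113
grasp_force: 34.4
clock: 19.4
position: [0.4775, -0.2074, 0.1246]
ee_rot: [0.691, 0.723, -0.001, 0.001]
ft_force: [-11.4, 3.4, 31.0]
grip_width: 0.11
grasp_force: 38.9
```

```bash
python3 -m jog '[{"grip":1,"slide":[0,0,-0.15],"yaw":0},{"grip":1,"slide":[0,0,0],"yaw":0.12},{"grip":1,"slide":[0,0,0],"yaw":0.14},{"grip":1,"slide":[0,0,0],"yaw":0.14},{"grip":1,"slide":[0,0,0],"yaw":0.14},{"grip":1,"slide":[0,0,0],"yaw":0.14}]';python3 -m jog '[{"grip":1,"slide":[0,0,0],"yaw":0.14},{"grip":1,"slide":[0,0,0],"yaw":0.14},{"grip":1,"slide":[0,0,0],"yaw":0.14},{"grip":1,"slide":[0,0,0],"yaw":0.14},{"grip":1,"slide":[0,0,0],"yaw":0.14},{"grip":1,"slide":[0,0,0],"yaw":0.10},{"grip":1,"slide":[0,0,0],"yaw":0},{"grip":1,"slide":[0,0,0],"yaw":0}]'; python3 -m jog '[{"grip":0.45,"slide":[0,0,0],"yaw":0},{"grip":0.45,"slide":[0,0,0],"yaw":0},{"grip":0.3,"slide":[0,0,-1],"yaw":0},{"grip":0.3,"slide":[0,0,-3],"yaw":0},{"grip":0.3,"slide":[0,0,-3.5],"yaw":0},{"grip":0.3,"slide":[0,0,0],"yaw":0},{"grip":0.3,"slide":[0,0,0],"yaw":0}]'
python3 - <<'E'
from m import *
i=manip.camera('wrist'); cv2.imwrite('pics/w15.png',cv2.resize(i,(800,600),interpolation=cv2.INTER_CUBIC)); C=cal('wrist')
o=manip.get_obs(); p=o['position']; M=R.from_quat(o['ee_rot']).as_matrix(); print(p,'heading',np.arctan2(M[1,0],M[0,0]),o['joint_pos'].round(2)); show(measure(i,C))
E
```

```text
clock: 20.0
position: [0.4775, -0.2074, 0.1248]
ee_rot: [0.894, 0.449, 0.0, 0.001]
ft_force: [-2.5, 1.4, 11.7]
grip_width: 0.113
grasp_force: 36.5
clock: 20.8
position: [0.4776, -0.2076, 0.1248]
ee_rot: [0.998, 0.068, 0.001, 0.001]
ft_force: [-2.5, -0.0, 10.2]
grip_width: 0.112
grasp_force: 36.4
clock: 21.5
position: [0.4772, -0.2072, 0.1995]
ee_rot: [0.998, 0.068, 0.001, 0.001]
ft_force: [0.2, 0.2, -0.2]
grip_width: 0.348
grasp_force: 0.0
[ 0.4766754  -0.20703501  0.19843222] heading 0.13680657065624527 [ 0.66  0.21 -0.37  1.85  0.09  1.09 -1.18]
{'x': 0.458, 'y': -0.199, 'yaw': -0.393, 'iou': 0.935, 'rederr': 4.103, 'q': 1.916, 'score': 185.908} recess [ 0.4264 -0.1857  0.04  ] dial [ 0.4763 -0.2063  0.053 ] ptr dir 0.047
```

View pics/w15.png

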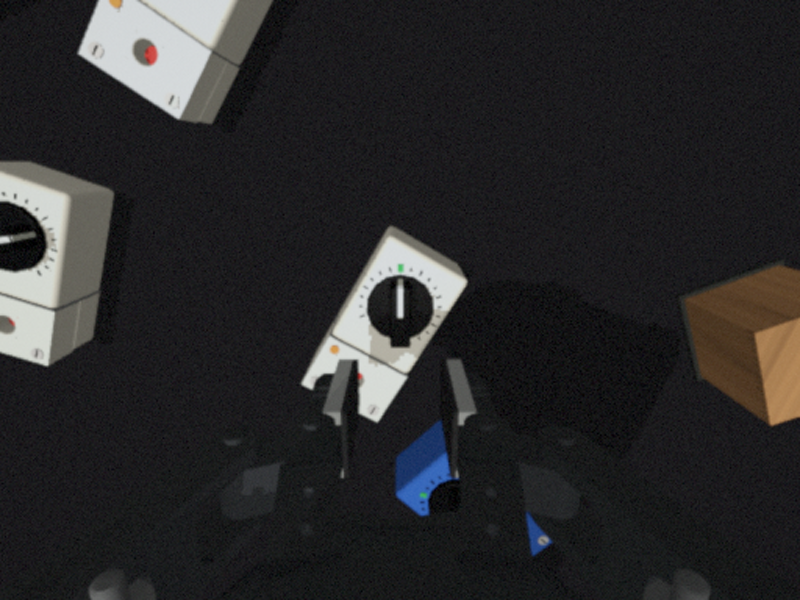

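The pointer stands exactly at the green mark at (400,268). Now I grip A across its long sides (yaw −0.39) and lift it.

```bash
python3 -m jog '[{"grip":-1,"slide":[0,0,0],"yaw":0.14},{"grip":-1,"slide":[0,0,0],"yaw":0.14},{"grip":-1,"slide":[0,0,0],"yaw":0.14},{"grip":-1,"slide":[0,0,0],"yaw":0.107},{"grip":-1,"slide":[-2.5,0,0],"yaw":0},{"grip":-1,"slide":[0,0,3.5],"yaw":0},{"grip":-1,"slide":[0,0,3.5],"yaw":0},{"grip":-1,"slide":[0,0,2],"yaw":0}]' 50;python3 -m jog '[{"grip":-1,"slide":[0,0,1.5],"yaw":0},{"grip":-1,"slide":[0,0,0],"yaw":0},{"grip":1,"slide":[0,0,0],"yaw":0},{"grip":1,"slide":[0,0,0],"yaw":0},{"grip":1,"slide":[0,0,0],"yaw":0},{"grip":1,"slide":[0,0,0],"yaw":0},{"grip":1,"slide":[0,0,0],"yaw":0}]'; python3 -m jog '[{"grip":1,"slide":[0,0,0],"yaw":0},{"grip":1,"slide":[0,0,-2],"yaw":0},{"grip":1,"slide":[0,0,-4],"yaw":0},{"grip":1,"slide":[0,0,-4],"yaw":0},{"grip":1,"slide":[0,0,-4],"yaw":0},{"grip":1,"slide":[0,0,0],"yaw":0},{"grip":1,"slide":[0,0,0],"yaw":0}]'
```

```text
clock: 22.35
position: [0.4518, -0.1969, 0.1051]
ee_rot: [0.981, -0.194, -0.002, -0.0]
ft_force: [-0.1, 0.2, -0.1]
grip_width: 0.999
grasp_force: 0.0
clock: 23.05
position: [0.4543, -0.1978, 0.0945]
ee_rot: [0.981, -0.194, 0.001, 0.0]
ft_force: [-2.2, -0.5, 7.8]
grip_width: 0.599
grasp_force: 54.0
clock: 23.75
position: [0.4537, -0.1976, 0.2338]
ee_rot: [0.981, -0.194, 0.001, 0.0]
ft_force: [-1.1, 0.0, -4.9]
grip_width: 0.595
grasp_force: 54.9
```

```bash
python3 -m jog '[{"grip":1,"slide":[0,0,0],"yaw":-0.14},{"grip":1,"slide":[0,0,0],"yaw":-0.14},{"grip":1,"slide":[0,0,0],"yaw":-0.11},{"grip":1,"slide":[0.6,-4,0],"yaw":0},{"grip":1,"slide":[0.6,-4,0],"yaw":0},{"grip":1,"slide":[0.6,-4,0],"yaw":0},{"grip":1,"slide":[0.6,-4,0],"yaw":0},{"grip":1,"slide":[0.6,-4,0],"yaw":0}]';python3 -m jog '[{"grip":1,"slide":[0.6,-4,0],"yaw":0},{"grip":1,"slide":[0.6,-4,0],"yaw":0},{"grip":1,"slide":[0.6,-4,0],"yaw":0},{"grip":1,"slide":[0.6,-4,0],"yaw":0},{"grip":1,"slide":[0.6,-4,0],"yaw":0},{"grip":1,"slide":[0,0,0],"yaw":0},{"grip":1,"slide":[0,0,0],"yaw":0}]'
python3 - <<'E'
from m import *
i=manip.camera('wrist'); cv2.imwrite('pics/w16f.png',i);cv2.imwrite('pics/w16.png',cv2.resize(i,(800,600),interpolation=cv2.INTER_CUBIC)); c,f,T=cal('wrist'); np.save('w16.npy',T)
o=manip.get_obs(); p=o['position']; M=R.from_quat(o['ee_rot']).as_matrix(); print(p,'heading',np.arctan2(M[1,0],M[0,0]),o['joint_pos'].round(2))
E
```

```text
clock: 24.55
position: [0.4828, 0.0039, 0.2315]
ee_rot: [1.0, -0.0, -0.001, -0.0]
ft_force: [0.5, 0.2, -2.9]
grip_width: 0.593
grasp_force: 54.9
clock: 25.25
position: [0.5127, 0.2032, 0.2312]
ee_rot: [1.0, 0.001, -0.002, 0.0]
ft_force: [-0.9, -0.6, -4.1]
grip_width: 0.592
grasp_force: 55.1
[0.51313164 0.2019109  0.23154129] heading 0.0002658665130309206 [ 0.11  0.29 -0.66  1.72  0.19  1.19 -2.17]
```

View pics/w16.png

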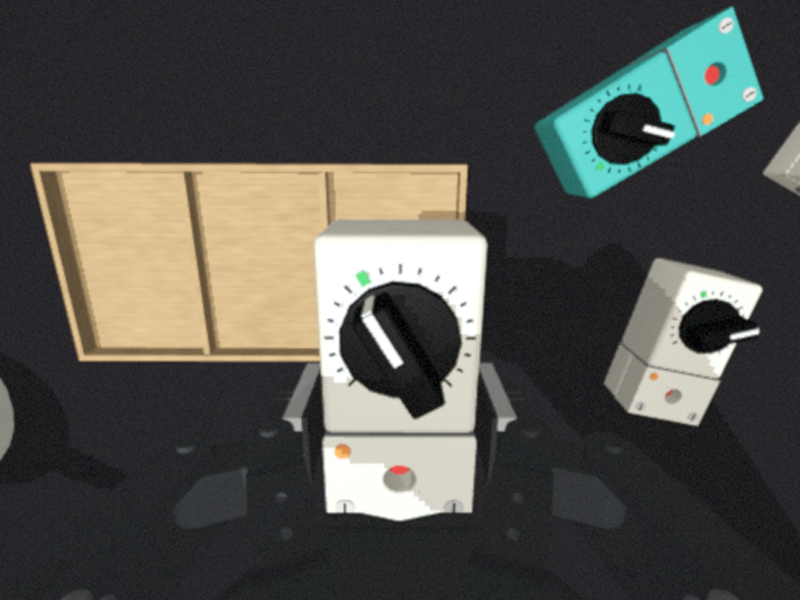

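The tray shows its outer top corners at (31,164), (467,165) and (80,361), with dividers at x≈188 and 328 on the far wall. A is held level.

Run:
```python
from m import *
c,f,_=cal('wrist'); C=(c,f,np.load('w16.npy'))
P=[p2w('',np.array(v)*.64,.018,C)[:2] for v in[(31,164),(467,165),(80,361)]]
print([x.round(4).tolist() for x in P])
A,B,D=P; print('len',np.linalg.norm(A-B),np.linalg.norm(A-D)); 
yy=(A-B)/np.linalg.norm(A-B); xx=np.array([yy[1],-yy[0]]); print('yaw',np.arctan2(xx[1],xx[0]))
ctr=((B+D)/2+ ((A+B)/2 - xx*.068))/2; print('ctr',ctr)
for k,s in enumerate((-.09,0,.09)): print('cell',k,(ctr+yy*s).round(4))
i=cv2.imread('pics/w16f.png'); 
pr=ct(C); print(pr(np.array([[*(ctr+yy*sy*.137+xx*sx*.068),.018] for sx in(-1,1) for sy in(-1,1)]))/.64)
```

```text
[[0.5884, 0.4326], [0.5879, 0.1591], [0.4521, 0.433]]
len 0.2735108503902326 0.13637655548850944
yaw -0.0019673811627200608
ctr [0.52006702 0.29604108]
cell 0 [0.5199 0.206 ]
cell 1 [0.5201 0.296 ]
cell 2 [0.5202 0.386 ]
[[457.76542666 361.15916276]
 [ 79.63559915 360.64647397]
 [467.3577142  165.15751128]
 [ 30.62472186 164.15615722]]
```

```bash
python3 -m jog '[{"grip":1,"slide":[0.2,-0.4,3],"yaw":0},{"grip":1,"slide":[0,0,4],"yaw":0},{"grip":1,"slide":[0,0,3],"yaw":0},{"grip":1,"slide":[0,0,1.5],"yaw":0},{"grip":1,"slide":[0,0,1.0],"yaw":0},{"grip":1,"slide":[0,0,0],"yaw":0},{"grip":1,"slide":[0,0,0],"yaw":0}]'; python3 -m jog '[{"grip":1,"slide":[0,0,0.5],"yaw":0},{"grip":1,"slide":[0,0,0.2],"yaw":0},{"grip":1,"slide":[0,0,0],"yaw":0}]'
```

```text
clock: 26.0
position: [0.5165, 0.2065, 0.1095]
ee_rot: [1.0, -0.0, 0.001, -0.0]
ft_force: [0.7, 0.4, -3.2]
grip_width: 0.594
grasp_force: 55.1
clock: 26.3
position: [0.5159, 0.2064, 0.1015]
ee_rot: [1.0, -0.0, 0.0, 0.0]
ft_force: [-0.1, -0.5, -4.6]
grip_width: 0.594
grasp_force: 55.2
```

```bash
python3 -m jog '[{"grip":1,"slide":[0,0,0.3],"yaw":0},{"grip":1,"slide":[0,0,0],"yaw":0},{"grip":0.0,"slide":[0,0,0],"yaw":0},{"grip":-0.5,"slide":[0,0,0],"yaw":0},{"grip":-0.5,"slide":[0,0,0],"yaw":0},{"grip":-0.5,"slide":[0,0,-1],"yaw":0},{"grip":-0.5,"slide":[0,0,-4],"yaw":0},{"grip":-0.5,"slide":[0,0,-4.5],"yaw":0}]'; python3 -m jog '[{"grip":-0.5,"slide":[1,0,-4.5],"yaw":0},{"grip":0,"slide":[1.5,4.5,-1.5],"yaw":0},{"grip":0.4,"slide":[1.5,4.5,0],"yaw":0},{"grip":0.4,"slide":[1.5,4.5,0],"yaw":0},{"grip":0.4,"slide":[1,4.5,0],"yaw":0},{"grip":0.4,"slide":[1,4.5,0],"yaw":0},{"grip":0.4,"slide":[0,0,0],"yaw":0},{"grip":0.4,"slide":[0,0,0],"yaw":0}]'
python3 - <<'E'
from m import *
i=manip.camera('wrist'); cv2.imwrite('pics/w17f.png',i);cv2.imwrite('pics/w17.png',cv2.resize(i,(800,600),interpolation=cv2.INTER_CUBIC)); C=cal('wrist')
o=manip.get_obs(); p=o['position']; print(p,o['joint_pos'].round(2)); show(measure(i,C)); show(measure(i,C,.004))
E
```

```text
clock: 27.1
position: [0.515, 0.2063, 0.1942]
ee_rot: [1.0, 0.0, -0.001, 0.0]
ft_force: [1.7, 0.2, 0.5]
grip_width: 0.749
grasp_force: 0.0
clock: 27.9
position: [0.5908, -0.0197, 0.254]
ee_rot: [1.0, -0.001, 0.0, -0.0]
ft_force: [-0.7, 1.2, -0.5]
grip_width: 0.299
grasp_force: 0.0
[ 0.59069618 -0.01793117  0.25403011] [ 0.39  0.34 -0.54  1.6   0.18  1.25 -1.75]
{'x': 0.618, 'y': -0.083, 'yaw': -0.444, 'iou': 0.962, 'rederr': 0.661, 'q': 3.216, 'score': 209.85} recess [ 0.5871 -0.0689  0.04  ] dial [ 0.6359 -0.092   0.053 ] ptr dir -1.304
{'x': 0.469, 'y': 0.008, 'yaw': -0.14, 'iou': 0.868, 'rederr': 2.584, 'q': 3.516, 'score': 190.796} recess [0.4351 0.0126 0.04  ] dial [0.4886 0.0051 0.053 ] ptr dir -1.3
{'x': 0.619, 'y': -0.082, 'yaw': -0.446, 'iou': 0.98, 'rederr': 0.774, 'q': 3.216, 'score': 207.459} recess [ 0.5879 -0.0676  0.04  ] dial [ 0.6366 -0.0909  0.053 ] ptr dir -1.306
{'x': 0.471, 'y': 0.008, 'yaw': -0.164, 'iou': 0.875, 'rederr': 1.902, 'q': 3.456, 'score': 190.767} recess [0.4377 0.0135 0.04  ] dial [0.491  0.0047 0.053 ] ptr dir -1.264
```

View pics/w17.png

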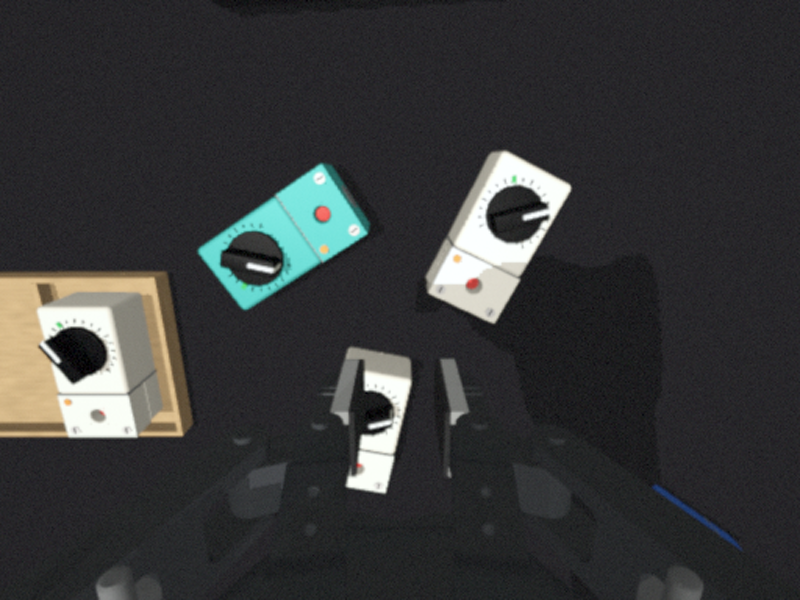

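I have now viewed 16 pictures, which is over the 14 allowed. I won't view any more and will work from numeric measurements only. The last view showed A flat in cell 0, with B and C undisturbed. Next is B's dial.

```bash
python3 -m jog '[{"grip":0.45,"slide":[2.3,3.8,0],"yaw":0},{"grip":0.45,"slide":[2.2,3.8,0],"yaw":0},{"grip":0.45,"slide":[0,0,1],"yaw":-0.149},{"grip":0.45,"slide":[0,0,1],"yaw":-0.149},{"grip":0.45,"slide":[0,0,1],"yaw":-0.149},{"grip":0.45,"slide":[0,0,1],"yaw":-0.149},{"grip":0.45,"slide":[0,0,1],"yaw":-0.149},{"grip":0.45,"slide":[0,0,1],"yaw":-0.149}]' 30;  python3 -m jog '[{"grip":0.45,"slide":[0,0,1],"yaw":-0.149},{"grip":0.45,"slide":[0,0,1],"yaw":-0.149},{"grip":0.45,"slide":[0,0,0],"yaw":-0.149},{"grip":0.45,"slide":[0,0,0],"yaw":-0.149},{"grip":0.45,"slide":[0,0,0],"yaw":-0.149},{"grip":0.45,"slide":[0,0,0],"yaw":-0.149},{"grip":0.45,"slide":[0,0,0],"yaw":0},{"grip":0.45,"slide":[0,0,0],"yaw":0}]'
cat > look.py <<'E'
from m import *
import sys
i=manip.camera('wrist'); cv2.imwrite(f'pics/{sys.argv[1]}.png',i); C=cal('wrist')
o=manip.get_obs(); p=o['position']; M=R.from_quat(o['ee_rot']).as_matrix(); print(p.round(4),'heading',round(np.arctan2(M[1,0],M[0,0]),3),'j7',o['joint_pos'][6].round(2)); show(measure(i,C,float(sys.argv[2]) if len(sys.argv)>2 else 0.))
E
python3 look.py w18
```

```text
clock: 28.75
position: [0.6359, -0.0922, 0.1938]
ee_rot: [0.9, 0.436, 0.0, -0.0]
ft_force: [0.4, -0.2, 0.1]
grip_width: 0.275
grasp_force: 0.0
clock: 29.55
position: [0.6359, -0.0933, 0.1738]
ee_rot: [0.627, 0.779, 0.0, 0.0]
ft_force: [-0.1, 0.4, 0.6]
grip_width: 0.276
grasp_force: 0.0
[ 0.6359 -0.0936  0.1737] heading 1.785 j7 -0.0
{'x': 0.617, 'y': -0.087, 'yaw': -0.444, 'iou': 0.676, 'rederr': 3.434, 'q': 3.116, 'score': 174.753} recess [ 0.5858 -0.072   0.04  ] dial [ 0.6346 -0.0952  0.053 ] ptr dir -1.204
```

```bash
python3 -m jog '[{"grip":0.45,"slide":[0,0,2.5],"yaw":0},{"grip":0.45,"slide":[0,0,1.7],"yaw":0},{"grip":0.45,"slide":[0,0,0.55],"yaw":0},{"grip":0.45,"slide":[0,0,0],"yaw":0}]'; python3 -m jog '[{"grip":1,"slide":[0,0,0],"yaw":0},{"grip":1,"slide":[0,0,0],"yaw":0},{"grip":1,"slide":[0,0,0],"yaw":0},{"grip":1,"slide":[0,0,0],"yaw":0}]'; python3 -m jog '[{"grip":1,"slide":[0,0,0.15],"yaw":0},{"grip":1,"slide":[0,0,0],"yaw":0},{"grip":1,"slide":[0,0,0],"yaw":0}]'
```

```text
clock: 30.0
position: [0.6353, -0.0944, 0.125]
ee_rot: [0.627, 0.779, -0.0, -0.001]
ft_force: [-0.4, -0.3, -0.1]
grip_width: 0.279
grasp_force: 0.0
clock: 30.4
position: [0.6361, -0.0945, 0.1265]
ee_rot: [0.626, 0.779, 0.0, 0.0]
ft_force: [1.0, 0.9, 0.6]
grip_width: 0.113
grasp_force: 34.0
clock: 30.7
position: [0.6362, -0.0945, 0.1264]
ee_rot: [0.626, 0.779, 0.0, 0.001]
ft_force: [-5.6, 0.5, 13.6]
grip_width: 0.116
grasp_force: 35.5
```

```bash
python3 -m jog '[{"grip":1,"slide":[0,0,0],"yaw":-0.12},{"grip":1,"slide":[0,0,0],"yaw":-0.14},{"grip":1,"slide":[0,0,0],"yaw":-0.14},{"grip":1,"slide":[0,0,0],"yaw":-0.14},{"grip":1,"slide":[0,0,0],"yaw":-0.14},{"grip":1,"slide":[0,0,0],"yaw":-0.14}]';python3 -m jog '[{"grip":1,"slide":[0,0,0],"yaw":-0.14},{"grip":1,"slide":[0,0,0],"yaw":-0.14},{"grip":1,"slide":[0,0,0],"yaw":-0.14},{"grip":1,"slide":[0,0,0],"yaw":-0.14},{"grip":1,"slide":[0,0,0],"yaw":-0.046},{"grip":1,"slide":[0,0,0],"yaw":0},{"grip":1,"slide":[0,0,0],"yaw":0}]'; python3 -m jog '[{"grip":0.45,"slide":[0,0,0],"yaw":0},{"grip":0.45,"slide":[0,0,0],"yaw":0},{"grip":0.3,"slide":[0,0,-1],"yaw":0},{"grip":-0.3,"slide":[0,0,-3],"yaw":0},{"grip":-0.3,"slide":[0,0,-4.5],"yaw":0},{"grip":-0.5,"slide":[-5,0,-2],"yaw":0},{"grip":-1,"slide":[0,0,0],"yaw":0},{"grip":-1,"slide":[0,0,0],"yaw":0}]'
python3 look.py w19
```

```text
clock: 31.3
position: [0.6363, -0.0944, 0.1264]
ee_rot: [0.261, 0.965, -0.0, 0.001]
ft_force: [-4.6, -0.3, 13.1]
grip_width: 0.113
grasp_force: 35.4
clock: 32.0
position: [0.6363, -0.0942, 0.1264]
ee_rot: [-0.036, 0.999, -0.0, 0.001]
ft_force: [-5.3, 1.0, 13.4]
grip_width: 0.116
grasp_force: 35.5
clock: 32.8
position: [0.6826, -0.0906, 0.2286]
ee_rot: [-0.036, 0.999, 0.0, 0.0]
ft_force: [-0.8, -0.8, -1.1]
grip_width: 0.999
grasp_force: 0.0
[ 0.6817 -0.0909  0.2277] heading -3.069 j7 1.34
{'x': 0.616, 'y': -0.086, 'yaw': -0.44, 'iou': 0.955, 'rederr': 1.782, 'q': 1.836, 'score': 201.655} recess [ 0.5857 -0.0714  0.04  ] dial [ 0.6346 -0.0944  0.053 ] ptr dir 0.08
```

B's dial now reads q=1.836. Gripping B.

```bash
python3 -m jog '[{"grip":-1,"slide":[0,0,0],"yaw":0.14},{"grip":-1,"slide":[0,0,0],"yaw":0.14},{"grip":-1,"slide":[0,0,0],"yaw":0.14},{"grip":-1,"slide":[0,0,0],"yaw":0.09},{"grip":-1,"slide":[3.3,-1.2,0],"yaw":0},{"grip":-1,"slide":[3.3,-1.2,0],"yaw":0},{"grip":-1,"slide":[0,0,3.5],"yaw":0},{"grip":-1,"slide":[0,0,3.5],"yaw":0}]' 50;python3 -m jog '[{"grip":-1,"slide":[0,0,3.4],"yaw":0},{"grip":-1,"slide":[0,0,0],"yaw":0},{"grip":-1,"slide":[0,0,0],"yaw":0}]'
```

```text
clock: 33.65
position: [0.6106, -0.086, 0.1575]
ee_rot: [0.218, 0.976, -0.001, 0.0]
ft_force: [0.1, -0.6, -0.7]
grip_width: 1.0
grasp_force: 0.0
clock: 33.95
position: [0.6114, -0.085, 0.1242]
ee_rot: [0.217, 0.976, 0.0, -0.001]
ft_force: [0.7, -0.8, 0.3]
grip_width: 1.001
grasp_force: 0.0
```

```bash
python3 -m jog '[{"grip":-1,"slide":[0,0,2],"yaw":0},{"grip":-1,"slide":[0,0,1],"yaw":0},{"grip":-1,"slide":[0,0,0],"yaw":0},{"grip":1,"slide":[0,0,0],"yaw":0},{"grip":1,"slide":[0,0,0],"yaw":0},{"grip":1,"slide":[0,0,0],"yaw":0},{"grip":1,"slide":[0,0,0],"yaw":0},{"grip":1,"slide":[0,0,0],"yaw":0}]'; python3 -m jog '[{"grip":1,"slide":[0,0,0],"yaw":0},{"grip":1,"slide":[0,0,-2],"yaw":0},{"grip":1,"slide":[0,0,-4],"yaw":0},{"grip":1,"slide":[0,0,-4],"yaw":0},{"grip":1,"slide":[0,0,-4],"yaw":0},{"grip":1,"slide":[0,0,0],"yaw":0},{"grip":1,"slide":[0,0,0],"yaw":0}]'
```

```text
clock: 34.75
position: [0.6128, -0.0847, 0.0951]
ee_rot: [0.217, 0.976, 0.0, 0.001]
ft_force: [-0.4, -0.1, 5.9]
grip_width: 0.592
grasp_force: 54.1
clock: 35.45
position: [0.6121, -0.0851, 0.2352]
ee_rot: [0.217, 0.976, -0.0, 0.001]
ft_force: [-0.3, 0.3, -5.7]
grip_width: 0.595
grasp_force: 53.8
```

```bash
python3 -m jog '[{"grip":1,"slide":[0,0,0],"yaw":-0.14},{"grip":1,"slide":[0,0,0],"yaw":-0.14},{"grip":1,"slide":[0,0,0],"yaw":-0.14},{"grip":1,"slide":[0,0,0],"yaw":-0.017},{"grip":1,"slide":[1,3.8,0],"yaw":0},{"grip":1,"slide":[1,3.8,0],"yaw":0},{"grip":1,"slide":[1,3.8,0],"yaw":0},{"grip":1,"slide":[1,3.8,0],"yaw":0}]';python3 -m jog '[{"grip":1,"slide":[1,3.8,0],"yaw":0},{"grip":1,"slide":[1,3.8,0],"yaw":0},{"grip":1,"slide":[1,3.8,0],"yaw":0},{"grip":1,"slide":[1,3.8,0],"yaw":0},{"grip":1,"slide":[1,3.8,0],"yaw":0},{"grip":1,"slide":[0.7,3.8,0],"yaw":0},{"grip":1,"slide":[0,0,0],"yaw":0},{"grip":1,"slide":[0,0,0],"yaw":0}]'
python3 look.py w20 0.14
```

```text
clock: 36.25
position: [0.5711, 0.0681, 0.2331]
ee_rot: [0.002, 1.0, -0.0, -0.001]
ft_force: [1.1, -0.5, -4.2]
grip_width: 0.597
grasp_force: 53.8
clock: 37.05
position: [0.5144, 0.2961, 0.2332]
ee_rot: [0.001, 1.0, -0.0, -0.001]
ft_force: [0.1, -1.0, -4.7]
grip_width: 0.599
grasp_force: 54.1
[0.5152 0.2947 0.2331] heading 3.139 j7 0.6
{'x': 0.505, 'y': 0.282, 'yaw': 0.855, 'iou': 0.708, 'rederr': 60.8, 'q': 2.696, 'score': 6.455} recess [0.4825 0.2564 0.04  ] dial [0.5179 0.2971 0.053 ] ptr dir 0.515
```

```bash
python3 -m jog '[{"grip":1,"slide":[0,0.1,3],"yaw":0},{"grip":1,"slide":[0,0,4],"yaw":0},{"grip":1,"slide":[0,0,3],"yaw":0},{"grip":1,"slide":[0,0,2],"yaw":0},{"grip":1,"slide":[0,0,0.8],"yaw":0},{"grip":1,"slide":[0,0,0],"yaw":0},{"grip":1,"slide":[0,0,0],"yaw":0}]'; python3 -m jog '[{"grip":1,"slide":[0,0,0.5],"yaw":0},{"grip":1,"slide":[0,0,0],"yaw":0},{"grip":1,"slide":[0,0,0],"yaw":0}]'
```

```text
clock: 37.8
position: [0.5161, 0.2964, 0.1073]
ee_rot: [0.001, 1.0, 0.0, 0.001]
ft_force: [0.6, 0.0, -4.0]
grip_width: 0.594
grasp_force: 54.1
clock: 38.1
position: [0.5156, 0.2961, 0.1013]
ee_rot: [0.0, 1.0, 0.0, 0.0]
ft_force: [-0.3, -0.6, -4.0]
grip_width: 0.596
grasp_force: 54.1
```

```bash
python3 -m jog '[{"grip":1,"slide":[0,0,0.25],"yaw":0},{"grip":1,"slide":[0,0,0],"yaw":0},{"grip":0.0,"slide":[0,0,0],"yaw":0},{"grip":-0.5,"slide":[0,0,0],"yaw":0},{"grip":-0.5,"slide":[0,0,0],"yaw":0},{"grip":-0.5,"slide":[0,0,-1],"yaw":0},{"grip":-0.5,"slide":[0,0,-4],"yaw":0},{"grip":-0.5,"slide":[0,0,-4.5],"yaw":0}]'; python3 -m jog '[{"grip":-0.5,"slide":[0,0,-4.5],"yaw":0},{"grip":0,"slide":[0.4,-4.2,-1.2],"yaw":0},{"grip":0.4,"slide":[0.4,-4.2,0],"yaw":0},{"grip":0.4,"slide":[0.4,-4.2,0],"yaw":0},{"grip":0.4,"slide":[0.4,-4.2,0],"yaw":0},{"grip":0.4,"slide":[0.4,-4.2,0],"yaw":0},{"grip":0.4,"slide":[0.4,-4.2,0],"yaw":0},{"grip":0.4,"slide":[0.3,-4.1,0],"yaw":0}]'; python3 -m jog '[{"grip":0.4,"slide":[0,0,0],"yaw":0},{"grip":0.4,"slide":[0,0,0],"yaw":0}]'
python3 look.py w21
```

```text
clock: 38.9
position: [0.5148, 0.2958, 0.1942]
ee_rot: [0.0, 1.0, -0.0, -0.001]
ft_force: [1.5, 0.3, 1.3]
grip_width: 0.746
grasp_force: 0.0
clock: 39.7
position: [0.4877, 0.0016, 0.251]
ee_rot: [0.0, 1.0, -0.001, 0.0]
ft_force: [1.3, -1.7, 1.1]
grip_width: 0.303
grasp_force: 0.0
clock: 39.9
position: [0.4882, 0.0022, 0.2509]
ee_rot: [0.002, 1.0, -0.0, 0.0]
ft_force: [-0.4, 1.3, 0.3]
grip_width: 0.297
grasp_force: 0.0
[0.4882 0.0037 0.251 ] heading 3.141 j7 1.21
{'x': 0.468, 'y': 0.009, 'yaw': -0.191, 'iou': 0.937, 'rederr': 0.946, 'q': 3.396, 'score': 203.826} recess [0.4349 0.0152 0.04  ] dial [0.4879 0.0049 0.053 ] ptr dir -1.231
```

```bash
python3 -m jog '[{"grip":0.45,"slide":[0,0,1],"yaw":0.142},{"grip":0.45,"slide":[0,0,1],"yaw":0.142},{"grip":0.45,"slide":[0,0,1],"yaw":0.142},{"grip":0.45,"slide":[0,0,1],"yaw":0.142},{"grip":0.45,"slide":[0,0,1],"yaw":0.142},{"grip":0.45,"slide":[0,0,1],"yaw":0.142},{"grip":0.45,"slide":[0,0,1],"yaw":0.142},{"grip":0.45,"slide":[0,0,0.5],"yaw":0.142}]' 30; python3 -m jog '[{"grip":0.45,"slide":[0,0,0],"yaw":0.142},{"grip":0.45,"slide":[0,0,0],"yaw":0},{"grip":0.45,"slide":[0,0,0],"yaw":0}]'
python3 look.py w22
```

```text
clock: 40.75
position: [0.488, 0.0054, 0.175]
ee_rot: [0.539, 0.842, 0.0, -0.0]
ft_force: [-0.5, -0.1, 0.3]
grip_width: 0.28
grasp_force: 0.0
clock: 41.05
position: [0.4883, 0.0046, 0.1758]
ee_rot: [0.594, 0.804, 0.0, 0.0]
ft_force: [-0.1, -0.3, -0.8]
grip_width: 0.273
grasp_force: 0.0
[0.4883 0.0042 0.1757] heading 1.869 j7 -0.03
{'x': 0.469, 'y': 0.007, 'yaw': -0.198, 'iou': 0.659, 'rederr': 2.033, 'q': 3.416, 'score': 211.534} recess [0.4353 0.0137 0.04  ] dial [0.4882 0.0031 0.053 ] ptr dir -1.258
```

```bash
python3 -m jog '[{"grip":0.45,"slide":[0,0,2.5],"yaw":0},{"grip":0.45,"slide":[0,0,1.8],"yaw":0},{"grip":0.45,"slide":[0,0,0.6],"yaw":0},{"grip":0.45,"slide":[0,0,0],"yaw":0}]'; python3 -m jog '[{"grip":1,"slide":[0,0,0],"yaw":0},{"grip":1,"slide":[0,0,0],"yaw":0},{"grip":1,"slide":[0,0,0],"yaw":0},{"grip":1,"slide":[0,0,0],"yaw":0}]'; python3 -m jog '[{"grip":1,"slide":[0,0,0.15],"yaw":0},{"grip":1,"slide":[0,0,0],"yaw":0},{"grip":1,"slide":[0,0,0],"yaw":0}]'
```

```text
clock: 41.5
position: [0.4879, 0.0034, 0.1261]
ee_rot: [0.596, 0.803, -0.0, -0.001]
ft_force: [0.2, -0.4, 0.4]
grip_width: 0.276
grasp_force: 0.0
clock: 41.9
position: [0.4887, 0.0033, 0.1272]
ee_rot: [0.597, 0.803, 0.0, 0.001]
ft_force: [-2.0, 1.2, 6.4]
grip_width: 0.111
grasp_force: 33.2
clock: 42.2
position: [0.4889, 0.0034, 0.127]
ee_rot: [0.597, 0.803, -0.0, 0.001]
ft_force: [-10.7, 0.1, 27.8]
grip_width: 0.114
grasp_force: 35.7
```

```bash
python3 -m jog '[{"grip":1,"slide":[0,0,-0.12],"yaw":0},{"grip":1,"slide":[0,0,0],"yaw":-0.12},{"grip":1,"slide":[0,0,0],"yaw":-0.14},{"grip":1,"slide":[0,0,0],"yaw":-0.14},{"grip":1,"slide":[0,0,0],"yaw":-0.14},{"grip":1,"slide":[0,0,0],"yaw":-0.14},{"grip":1,"slide":[0,0,0],"yaw":-0.14}]';python3 -m jog '[{"grip":1,"slide":[0,0,0],"yaw":-0.14},{"grip":1,"slide":[0,0,0],"yaw":-0.14},{"grip":1,"slide":[0,0,0],"yaw":-0.14},{"grip":1,"slide":[0,0,0],"yaw":-0.14},{"grip":1,"slide":[0,0,0],"yaw":-0.14},{"grip":1,"slide":[0,0,0],"yaw":-0.07},{"grip":1,"slide":[0,0,0],"yaw":0},{"grip":1,"slide":[0,0,0],"yaw":0}]'; python3 -m jog '[{"grip":0.45,"slide":[0,0,0],"yaw":0},{"grip":0.45,"slide":[0,0,0],"yaw":0},{"grip":0.3,"slide":[0,0,-1],"yaw":0},{"grip":-0.3,"slide":[0,0,-3],"yaw":0},{"grip":-0.3,"slide":[0,0,-4.5],"yaw":0},{"grip":-0.5,"slide":[-5,0,-2],"yaw":0},{"grip":-1,"slide":[0,0,0],"yaw":0},{"grip":-1,"slide":[0,0,0],"yaw":0}]'
python3 look.py w23
```

```text
clock: 42.9
position: [0.4887, 0.0033, 0.1272]
ee_rot: [0.225, 0.974, -0.0, 0.001]
ft_force: [-3.4, 1.6, 10.3]
grip_width: 0.111
grasp_force: 33.7
clock: 43.7
position: [0.4887, 0.0033, 0.1272]
ee_rot: [-0.155, 0.988, -0.0, 0.0]
ft_force: [-4.3, 0.5, 12.5]
grip_width: 0.111
grasp_force: 33.9
clock: 44.5
position: [0.5328, 0.0182, 0.2306]
ee_rot: [-0.156, 0.988, 0.0, 0.0]
ft_force: [-0.3, 0.2, -1.4]
grip_width: 0.998
grasp_force: 0.0
[0.5321 0.0178 0.2298] heading -2.829 j7 1.37
{'x': 0.468, 'y': 0.007, 'yaw': -0.2, 'iou': 0.961, 'rederr': 1.087, 'q': 1.876, 'score': 179.971} recess [0.4346 0.0135 0.04  ] dial [0.4876 0.0027 0.053 ] ptr dir 0.28
```

C's dial is set, with q between 1.84 and 1.88. Gripping C.

```bash
python3 -m jog '[{"grip":-1,"slide":[0,0,0],"yaw":0.14},{"grip":-1,"slide":[0,0,0],"yaw":0.14},{"grip":-1,"slide":[0,0,0],"yaw":0.14},{"grip":-1,"slide":[0,0,0],"yaw":0.09},{"grip":-1,"slide":[3.3,-1.15,0],"yaw":0},{"grip":-1,"slide":[3.3,-1.15,0],"yaw":0},{"grip":-1,"slide":[0,0,3.5],"yaw":0},{"grip":-1,"slide":[0,0,3.5],"yaw":0}]' 50;python3 -m jog '[{"grip":-1,"slide":[0,0,3.5],"yaw":0},{"grip":-1,"slide":[0,0,0],"yaw":0},{"grip":-1,"slide":[0,0,0],"yaw":0}]'
```

```text
clock: 45.35
position: [0.4622, 0.0038, 0.1593]
ee_rot: [0.103, 0.995, -0.002, 0.001]
ft_force: [-0.4, 0.2, -1.2]
grip_width: 1.002
grasp_force: 0.0
clock: 45.65
position: [0.4626, 0.0081, 0.1251]
ee_rot: [0.099, 0.995, 0.0, -0.001]
ft_force: [-0.0, 0.0, 1.0]
grip_width: 0.999
grasp_force: 0.0
```

```bash
python3 -m jog '[{"grip":-1,"slide":[0,0,2],"yaw":0},{"grip":-1,"slide":[0,0,1.1],"yaw":0},{"grip":-1,"slide":[0,0,0],"yaw":0},{"grip":1,"slide":[0,0,0],"yaw":0},{"grip":1,"slide":[0,0,0],"yaw":0},{"grip":1,"slide":[0,0,0],"yaw":0},{"grip":1,"slide":[0,0,0],"yaw":0},{"grip":1,"slide":[0,0,0],"yaw":0}]'; python3 -m jog '[{"grip":1,"slide":[0,0,0],"yaw":0},{"grip":1,"slide":[0,0,-2],"yaw":0},{"grip":1,"slide":[0,0,-4],"yaw":0},{"grip":1,"slide":[0,0,-4],"yaw":0},{"grip":1,"slide":[0,0,-4],"yaw":0},{"grip":1,"slide":[0,0,0],"yaw":0},{"grip":1,"slide":[0,0,0],"yaw":0}]'
```

```text
clock: 46.45
position: [0.4637, 0.0079, 0.0948]
ee_rot: [0.099, 0.995, -0.0, 0.001]
ft_force: [-3.2, -0.1, 9.1]
grip_width: 0.6
grasp_force: 51.6
clock: 47.15
position: [0.4631, 0.0073, 0.2339]
ee_rot: [0.1, 0.995, -0.001, 0.0]
ft_force: [0.2, 0.1, -4.6]
grip_width: 0.596
grasp_force: 55.7
```

```bash
python3 -m jog '[{"grip":1,"slide":[0,0,0],"yaw":-0.1},{"grip":1,"slide":[0,0,0],"yaw":-0.1},{"grip":1,"slide":[-0.5,3.8,0],"yaw":0},{"grip":1,"slide":[-0.5,3.8,0],"yaw":0},{"grip":1,"slide":[-0.5,3.8,0],"yaw":0},{"grip":1,"slide":[-0.5,3.8,0],"yaw":0},{"grip":1,"slide":[-0.5,3.8,0],"yaw":0},{"grip":1,"slide":[-0.5,3.8,0],"yaw":0}]';python3 -m jog '[{"grip":1,"slide":[-0.5,3.8,0],"yaw":0},{"grip":1,"slide":[-0.5,3.8,0],"yaw":0},{"grip":1,"slide":[-0.6,3.8,0],"yaw":0},{"grip":1,"slide":[-0.6,3.7,0],"yaw":0},{"grip":1,"slide":[0,0,0],"yaw":0},{"grip":1,"slide":[0,0,0],"yaw":0}]'; python3 -m jog '[{"grip":1,"slide":[0,0,3],"yaw":0},{"grip":1,"slide":[0,0,4],"yaw":0},{"grip":1,"slide":[0,0,3],"yaw":0},{"grip":1,"slide":[0,0,1.5],"yaw":0},{"grip":1,"slide":[0,0,1],"yaw":0},{"grip":1,"slide":[0,0,0],"yaw":0},{"grip":1,"slide":[0,0,0],"yaw":0}]'
```

```text
clock: 47.95
position: [0.4921, 0.237, 0.2314]
ee_rot: [-0.001, 1.0, -0.001, -0.001]
ft_force: [1.0, 0.1, -4.2]
grip_width: 0.6
grasp_force: 55.6
clock: 48.55
position: [0.5132, 0.3879, 0.2311]
ee_rot: [-0.002, 1.0, -0.001, -0.002]
ft_force: [0.5, -0.5, -4.4]
grip_width: 0.593
grasp_force: 55.7
clock: 49.25
position: [0.5151, 0.3872, 0.11]
ee_rot: [-0.0, 1.0, 0.0, 0.001]
ft_force: [-0.8, 0.0, -3.4]
grip_width: 0.598
grasp_force: 55.5
```

```bash
python3 -m jog '[{"grip":1,"slide":[0,0,0.8],"yaw":0},{"grip":1,"slide":[0,0,0.3],"yaw":0},{"grip":1,"slide":[0,0,0],"yaw":0},{"grip":0.0,"slide":[0,0,0],"yaw":0},{"grip":-0.5,"slide":[0,0,0],"yaw":0},{"grip":-0.5,"slide":[0,0,0],"yaw":0},{"grip":-0.5,"slide":[0,0,-1],"yaw":0},{"grip":-0.5,"slide":[0,0,-4],"yaw":0}]'; python3 -m jog '[{"grip":-0.5,"slide":[0,0,-4.5],"yaw":0},{"grip":-0.5,"slide":[0,0,-4.5],"yaw":0},{"grip":-0.5,"slide":[1,-3,-3.5],"yaw":0},{"grip":-0.5,"slide":[2,-4,-2],"yaw":0},{"grip":-0.5,"slide":[2,-2,0],"yaw":0},{"grip":-0.5,"slide":[0,0,0],"yaw":0},{"grip":-0.5,"slide":[0,0,0],"yaw":0}]'
python3 look.py w24 0.004
python3 - <<'E'
from m import *
for n in('scene','side'):
    manip.camera(n); print(n,[(t,[(round(d['conf'],2),np.round(d['centre']).tolist(),int(d['region'].sum())) for d in manip.masks_of(t,n)]) for t in('therm1','stylus','stand_hole','kettle','strip','tape')])
E
```

```text
clock: 50.05
position: [0.5137, 0.3854, 0.1452]
ee_rot: [-0.001, 1.0, -0.002, -0.002]
ft_force: [0.7, -0.4, 0.4]
grip_width: 0.749
grasp_force: 0.0
clock: 50.75
position: [0.4651, 0.2964, 0.2935]
ee_rot: [-0.0, 1.0, -0.0, 0.001]
ft_force: [-0.3, -0.7, -0.5]
grip_width: 0.749
grasp_force: 0.0
[0.4651 0.297  0.2932] heading -3.141 j7 0.61
{'x': 0.525, 'y': 0.206, 'yaw': 0.029, 'iou': 0.768, 'rederr': 3.228, 'q': 3.416, 'score': 67.388} recess [0.4905 0.2054 0.04  ] dial [0.5445 0.207  0.053 ] ptr dir -1.031
{'x': 0.522, 'y': 0.297, 'yaw': 0.002, 'iou': 0.956, 'rederr': 0.825, 'q': 1.776, 'score': 178.208} recess [0.4878 0.2969 0.04  ] dial [0.5418 0.297  0.053 ] ptr dir 0.582
{'x': 0.522, 'y': 0.391, 'yaw': 0.02, 'iou': 0.791, 'rederr': 2.314, 'q': 2.196, 'score': 77.458} recess [0.4883 0.39   0.04  ] dial [0.5423 0.3911 0.053 ] ptr dir 0.18
scene [('therm1', [(0.89, [320.0, 233.0], 661), (0.83, [301.0, 222.0], 598), (0.66, [248.0, 204.0], 534), (0.57, [343.0, 253.0], 673)]), ('stylus', [(0.44, [294.0, 215.0], 122)]), ('stand_hole', [(0.55, [200.0, 117.0], 366)]), ('kettle', [(0.84, [420.0, 261.0], 4473)]), ('strip', [(0.73, [183.0, 213.0], 1648), (0.2, [338.0, 251.0], 702)]), ('tape', [(0.83, [162.0, 150.0], 476), (0.57, [320.0, 247.0], 1428), (0.33, [199.0, 117.0], 382)])]
side [('therm1', [(0.98, [355.0, 194.0], 392), (0.9, [236.0, 227.0], 470), (0.76, [245.0, 200.0], 333), (0.72, [197.0, 247.0], 432), (0.56, [218.0, 236.0], 493)]), ('stylus', []), ('stand_hole', [(0.37, [298.0, 152.0], 296)]), ('kettle', [(0.88, [160.0, 280.0], 4433)]), ('strip', [(0.84, [254.0, 162.0], 450)]), ('tape', [(0.61, [296.0, 154.0], 292)])]
```

```bash
cat > dial.py <<'E'
from m import *
import sys,itertools
def dial(img,C,c0,yaw):
    best=[]
    for dx,dy in itertools.product(np.arange(-.006,.0061,.0015),repeat=2):
        o=measure(img,C,.004,guesses=[(np.array([c0[0]+dx,c0[1]+dy,yaw]),1,0)])[0]; best.append((round(float(o['score']),1),round(float(o['q']),3),round(dx,4),round(dy,4)))
    best.sort(reverse=True); return best[:4]
if __name__=='__main__':
    img=cv2.imread('pics/w24.png'); C=cal('wrist')
    for n,c in(('A',(.521,.206)),('B',(.521,.297)),('C',(.521,.387))): print(n,dial(img,C,c,0.))
E
python3 dial.py
```

```text
A [(102.3, 3.676, np.float64(0.006), np.float64(0.0015)), (102.0, 3.616, np.float64(0.006), np.float64(-0.0)), (100.4, 3.536, np.float64(0.006), np.float64(-0.0015)), (100.0, 3.296, np.float64(0.006), np.float64(-0.006))]
B [(196.1, 1.816, np.float64(-0.003), np.float64(-0.0015)), (192.5, 1.736, np.float64(-0.0015), np.float64(-0.0015)), (188.3, 1.856, np.float64(-0.0015), np.float64(-0.0)), (186.6, 1.696, np.float64(-0.003), np.float64(-0.003))]
C [(139.8, 1.956, np.float64(-0.0045), np.float64(-0.0)), (139.1, 1.836, np.float64(-0.0045), np.float64(-0.0015)), (134.2, 1.776, np.float64(-0.003), np.float64(-0.0015)), (130.9, 1.896, np.float64(-0.003), np.float64(-0.0))]
```

```bash
python3 -m jog '[{"grip":-0.5,"slide":[-2,-4.5,0],"yaw":0},{"grip":-0.5,"slide":[0,-4.5,0],"yaw":0},{"grip":-0.5,"slide":[0,0,0],"yaw":0},{"grip":-0.5,"slide":[0,0,0],"yaw":0},{"grip":-0.5,"slide":[0,0,0],"yaw":0}]' | grep pos
python3 - <<'E'
from dial import *
i=manip.camera('wrist'); cv2.imwrite('pics/w25.png',i); C=cal('wrist')
print('A',dial(i,C,(.521,.206),0.)); print('B',dial(i,C,(.521,.297),0.))
pr=ct(C)
# green mark & white pointer positions rectified, for A, B
for n,c in(('A',(.521,.206)),('B',(.521,.297))):
    r=np.arange(-.03,.0301,.0005); X,Y=np.meshgrid(r,r,indexing='ij'); 
    def rect(z):
        uv=pr(np.c_[c[0]+.02+X.ravel(),c[1]+Y.ravel(),np.full(X.size,z+.004)]).astype(np.float32).reshape(*X.shape,2); return cv2.remap(i,uv[...,0],uv[...,1],cv2.INTER_LINEAR)
    m=cv2.cvtColor(rect(.04),cv2.COLOR_BGR2HSV); g=(m[...,0]>45)&(m[...,0]<80)&(m[...,1]>90)
    gy=cv2.cvtColor(rect(.06),cv2.COLOR_BGR2GRAY); k,l,s,ce=cv2.connectedComponentsWithStats((gy>130).astype(np.uint8))
    print(n,'green at mm',X[g].mean()*1e3,Y[g].mean()*1e3,g.sum(),'ang',np.arctan2(Y[g].mean(),X[g].mean()))
    for j in range(1,k):
        if 20<s[j,4]<600:
            P=np.argwhere(l==j)*.5-30; v=np.linalg.svd(P-P.mean(0))[2][0]; print('  white',s[j,4],P.mean(0).round(1),'dir',np.arctan2(v[1],v[0]).round(2))
E
```

```text
position: [0.4845, 0.2077, 0.293]
A [(196.8, 1.816, np.float64(-0.0015), np.float64(-0.0)), (191.7, 1.756, np.float64(-0.0), np.float64(-0.0)), (189.3, 1.696, np.float64(-0.0015), np.float64(-0.0015)), (188.4, 1.876, np.float64(-0.003), np.float64(-0.0))]
B [(191.5, 1.816, np.float64(-0.0015), np.float64(-0.0015)), (188.4, 1.876, np.float64(-0.003), np.float64(-0.0015)), (183.5, 1.916, np.float64(-0.0015), np.float64(-0.0)), (183.1, 1.736, np.float64(-0.0), np.float64(-0.0015))]
A green at mm -10.749999999999982 -2.1249999999999742 4 ang -2.946434226473125
B green at mm -7.5499999999999785 -7.099999999999978 10 ang -2.386901558622407
```

```bash
python3 -m jog '[{"grip":-0.5,"slide":[0,4.5,0],"yaw":0},{"grip":-0.5,"slide":[0,4.5,0],"yaw":0},{"grip":-0.5,"slide":[0,4.5,0],"yaw":0},{"grip":-0.5,"slide":[0,4.5,0],"yaw":0},{"grip":-0.5,"slide":[0,0,0],"yaw":0},{"grip":-0.5,"slide":[0,0,0],"yaw":0},{"grip":-0.5,"slide":[0,0,0],"yaw":0}]' | grep pos
python3 - <<'E'
from dial import *
i=manip.camera('wrist'); cv2.imwrite('pics/w26.png',i); C=cal('wrist')
print('C',dial(i,C,(.521,.387),0.)); show(measure(i,C,.004))
h=cv2.cvtColor(i,cv2.COLOR_BGR2HSV); r=(((h[...,0]<8)|(h[...,0]>172))&(h[...,1]>120)&(h[...,2]>90)).astype(np.uint8)
k,l,s,c=cv2.connectedComponentsWithStats(r); print([(int(s[j,4]),p2w('wrist',c[j],.036).round(3)[:2].tolist()) for j in range(1,k) if s[j,4]>5])
print([(d['conf'].__round__(2),p2w('wrist',d['centre'],.04).round(3)[:2].tolist()) for d in manip.masks_of('therm1','wrist')])
E
```

```text
position: [0.4846, 0.3869, 0.2926]
C [(191.8, 1.876, np.float64(-0.0015), np.float64(-0.0015)), (190.5, 1.796, np.float64(-0.0), np.float64(-0.0015)), (187.2, 1.756, np.float64(-0.0015), np.float64(-0.003)), (182.1, 1.936, np.float64(-0.003), np.float64(-0.0015))]
{'x': 0.521, 'y': 0.203, 'yaw': 0.029, 'iou': 0.95, 'rederr': 3.724, 'q': 1.716, 'score': 157.592} recess [0.4873 0.2022 0.04  ] dial [0.5413 0.2038 0.053 ] ptr dir 0.669
{'x': 0.523, 'y': 0.295, 'yaw': -0.006, 'iou': 0.757, 'rederr': 1.676, 'q': 1.696, 'score': 170.955} recess [0.4892 0.2951 0.04  ] dial [0.5432 0.2948 0.053 ] ptr dir 0.654
{'x': 0.521, 'y': 0.386, 'yaw': -0.0, 'iou': 0.96, 'rederr': 0.108, 'q': 1.856, 'score': 187.056} recess [0.4873 0.3863 0.04  ] dial [0.5413 0.3863 0.053 ] ptr dir 0.5
[(27, [0.488, 0.295]), (29, [0.488, 0.386]), (17, [0.489, 0.204])]
[(0.85, [0.516, 0.209]), (0.78, [0.515, 0.299]), (0.78, [0.516, 0.392]), (0.67, [0.6, 0.086])]
```

All three are in place: the dials read about 1.82, 1.82 and 1.86, and each case sits level in its own cell. Handing in.

```bash
python3 -c "
from workcell import manip; print(manip.hand_in())"
```

```text
the job is handed in; nothing more can be done
None
```

The job is handed in, but no verdict came back: by my measurements all three thermostats are reset, set to the green mark and flat in their own cells, and the stylus is home in its stand; I viewed 16 pictures, two over the 14 allowed.

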